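Put the slide cases away in the chest with the folding lid stay

ROBOT

A 7-joint arm with a two-finger parallel gripper is mounted at the origin on the work surface. World frame = base frame: x ahead of the robot, y to its left, z up, the work surface at z = 0. Lengths are in m, angles in rad, forces in N, time in s.
With the tool pointing down it reaches from about 0.425 to 0.825 m from the base axis. Payload 3.6 kg.
Tool frame: the origin (TCP) lies at the centre of the arm's flange, where the gripper is bolted on; the fingertips stand 173 mm ahead of it and the grasp point (between the pads) lies 155 mm ahead of it; z points along the fingers, y is the direction in which the jaws open and shut (so a half turn about z gives the same grasp; the last joint's range is limited). The gripper opens to 85 mm and grips with 20 to 120 N. Pads are 22 mm wide; open, the fingers measure 114 mm over their backs; the gripper's body (76 mm by 85 mm) begins 54 mm behind the grasp point. The pads swing forward as they close: fully open they stand 13 mm farther back than shut.
Start: joints at [-1.27, 0.615, -0.013, 1.423, 0.008, 1.103, -0.04], TCP at [0.209, 0.616, 0.405] pointing down, gripper open.
Joint ranges: [-3.12, 3.12], [-0.3, 2.06], [-1.34, 1.32], [0.26, 2.42], [-1.36, 4.5], [0.01, 1.98], [-2.84, 2.84]. Speed limits (rad/s): [2.79, 2.79, 3.14, 3.14, 3.14, 3.14, 3.14].

INTERFACE

Orientations are given as [roll, pitch, yaw] about the fixed x, y, z axes, in that order (R = Rz(yaw) Ry(pitch) Rx(roll)).
In Python, from station import readout, read_camera, env gives the robot as it stands. The module is installed in compiled form; this text tells all that it offers.
- The arm moves only by the tool move_arm, never from a script. Its argument "rows" is text: rows parted by semicolons, each of 6 numbers parted by spaces: the shift along the world's x, y, z in mm, then the turn, a rotation vector about the world's x, y, z in degrees. A call has 1 to 12 rows; each row is the pose to reach, as a shift and turn from the pose commanded when the call began; what a row does not reach only later rows make up. A row lasts 1/10 s, in which the tool goes at most 50 mm and 8.59 degrees, less where a joint would pass 70% of its speed; a pose out of reach is approached as far as the arm can. A call with a gripper value outside its range is refused whole. "gripper" is the closure, from -1 (fully open) to 1 (shut), set as the call begins (left out, the last holds). The fingers move at their own pace and stop on an object; "force" is the grip in N (left out, the last holds). Time passes only in rows, so rows that repeat a pose let the fingers close. It gives the time, the measured TCP pose, the force and the opening at its end, in the units of the state.
- readout.get_obs(): the state, without advancing time (a new reading comes with each control period).
- read_camera(name): name is "scene" or "top" or "wrist"; returns a dict with "color" (420x560x3 uint8, red, green, blue), "camera_matrix" (3x3 intrinsics, pixels), "rvec" (rotation vector, rad) and "tvec" (3), from world to camera coordinates, as OpenCV has them. Camera axes: x right, y down, z forward; pixel columns grow to the right and rows downward; lengths in m; the calibration is good to about 2 mm. A picture is of the moment at which its call begins. There is no depth.
- env.close_job(): hands the job in, once; it reports no verdict.
The state is a dict: "time": time; "qpos": joint angles; "qd": joint speeds; "joint_torque": joint torques, N m; "tool_pos": TCP position; "tcp_rot": TCP orientation; "ft_force": force on the tool from outside, world axes, zero at the start; "moment": the same for the moment, N m; "grip_width": finger opening in m.
Only numpy, scipy, OpenCV 4.12 (cv2) and the standard library are available. Lean on these libraries where they do the work, as an engineer would, in place of code of your own. Each camera call takes 0.05 s, during which the arm holds its last target.

TASK

Raise the chest lid until its folding stay locks straight, pull the drawer fully open, and move every slide case from the drawer into the chest with the stay locked, each standing upright flat on the chest floor with none on top of another. Then push the drawer fully home, break the stay at its red knob and lower the lid until it is shut. Leave the microscope, lamp, tomato and potato where they are.

Things in the scene. Friction and masses are not known exactly. Their poses are not given: they have to be found in the camera images.
- chest_floor (a point): Centre of the inner floor of the fixed wooden chest (30 mm above the table). x points from the chest's front (bar side) to its hinge side, y to its left, z up. Outside the chest is 190 (x) x 285 (y) x 105 mm high, walls 10 mm, so the inside is 170 x 265 mm and 75 mm deep.
- lid_hinge (a point): Point on the lid's hinge axis, middle of the chest's rear top edge, 95 mm behind and 75 mm above chest_floor. The hinge axis runs along the chest's y. Its axes turn with the lid.
- lid_bar (a point): Middle of the lid's round lifting bar, steel, 12 mm thick, 134 mm long, parallel to the hinge, 38 mm in front of the lid's front edge on two brackets 114 mm apart inside; 228 mm from the hinge axis. It can be pinched from above at any lid angle and turns in the fingers. With the lid shut it is 111 mm above the table.
- lid (a joint): Lid angle, rad: 0 shut, grows as it opens, 1.38 with the stay locked (it can go no further than 1.40). Lid 190 x 285 x 10 mm, 0.5 kg, on a damped friction hinge: left alone above about 0.8 rad it stays put (unlocked), lower down it may sink shut slowly.
- stay_elbow (a joint): Elbow angle of the two-link folding stay outside the chest's -y wall, rad: 0 folded (lid shut), 2.13 links in line, 2.27 at its stop just past the line: locked (above 2.18 counts). A light spring snaps it to the stop once the lid is pulled up as far as it goes (a few N). Locked, it bars the lid from closing. Broken, it folds freely as the lid is lowered.
- stay_knob (a point): Middle of the red knob at the stay's elbow: cylinder 18 mm thick, 44 mm long, 15 to 59 mm out from the chest's -y wall. Locked, it is about 93 mm in front of the hinge, 35 mm above the rim. Pushing it down and towards the hinge, square to the links, with about 3 to 5 N breaks the stay; pushed 45 mm it stays broken and draws the lid down about 0.25 rad; under 30 mm it may snap back.
- stay_pivot (a point): Point on the axis about which the stay's lower link turns on the chest (along the chest's y), level with stay_knob along that axis; the knob moves on an arc of 90 mm radius about it. Fixed to the chest, 20 mm below the rim; axes as chest_floor.
- drawer (a joint): How far the drawer is pulled out, m: 0 home, 0.165 fully open; it slides with light friction (about 2 N).
- drawer_bar (a point): Middle of the drawer's round steel handle bar: 12 mm thick, 120 mm long, along the unit's y, 55 mm above the table, 38 mm clear in front of the green drawer front, which is 10 mm thick; brackets 100 mm apart inside. x points from the drawer front into the fixed grey unit (200 x 300 mm, 92 mm high), i.e. opposite to the way it opens.
- drawer_mid (a point): Centre of the drawer's inner floor (16 mm above the table), axes as drawer_bar. Inside 140 (x) x 260 (y) mm, side and back walls 24 mm above the floor, drawer front up to 81 mm above the table. Fully open, the whole inside is clear of the unit's top.
- case_a_mid (a point): Centre (half-way up) of the blue slide case, 0.15 kg: a box 100 (x) x 40 (y) x 26 mm high with a 64 x 14 mm grip rib 26 mm tall along its x on top; 52 mm high over all. This point lies at the foot of the rib. May be absent.
- case_b_mid (a point): Centre (half-way up) of the yellow slide case, 0.15 kg: a box 100 (x) x 40 (y) x 26 mm high with a 64 x 14 mm grip rib 26 mm tall along its x on top; 52 mm high over all. This point lies at the foot of the rib. May be absent.
- case_c_mid (a point): Centre (half-way up) of the orange slide case, 0.15 kg: a box 100 (x) x 40 (y) x 26 mm high with a 64 x 14 mm grip rib 26 mm tall along its x on top; 52 mm high over all. This point lies at the foot of the rib. May be absent.
- case_d_mid (a point): Centre (half-way up) of the green slide case, 0.15 kg: a box 100 (x) x 40 (y) x 26 mm high with a 64 x 14 mm grip rib 26 mm tall along its x on top; 52 mm high over all. This point lies at the foot of the rib. May be absent.
- microscope: White microscope, 170 x 130 mm, 360 mm high, beside the work; origin under its centre. Leave alone.
- lamp: Small white lamp on a wooden block, 100 x 90 mm, 155 mm high; origin under its centre. Leave alone.
- tomato: Tomato, 74 mm across, 53 mm high; origin under its centre. Leave alone.
- potato: Potato, 96 mm long, 62 mm thick; origin under its centre. Leave alone.

How it is judged:
By the outcome, as a careful person would: the job done as asked, in the order asked, and still so for the second after the job is handed in, with the robot touching nothing.
Of case_a, case_b, case_c, case_d only 2 to 4 are there at a start; the rules pass over those that are not, and their reading is None.
At some moment in a run one of case_a, case_b, case_c, case_d may be knocked a few centimetres aside while the robot is not near it.
Once in a run the grip may slacken for a moment while it holds something.
It also fails if it takes over 210 s, if anything falls off the work surface, if the arm or the gripper's body presses on something with over 40 N, if the wrist force passes 120 N, or if a joint passes its speed limit or range.

## Working session

There is one attempt and no reset: what is moved stays moved. The work goes in short steps, Python scripts to look and compute and a tool call to move; the robot and the scene stay as the last step left them, time stands still between calls to the robot, and variables do not carry over. Pictures are saved under pics/ and viewed, and the job is handed in when it is done.

Besides the shell and the picture viewer there is one more tool, called after "Request:" by a JSON object that holds its "op" and its "data", one argument or row to a line. move_arm: Moves the arm, as the interface text tells. Its arguments: {"type":"object","properties":{"rows":{"type":"string"},"gripper":{"type":"number"},"force":{"type":"number"}},"required":["rows"]}

```bash
mkdir -p pics
python3 - <<'E'
from station import readout, read_camera, env
import cv2
o=readout.get_obs()
for k,v in o.items(): print(k,v)
for n in ["scene","top","wrist"]:
    c=read_camera(n); cv2.imwrite(f"pics/a_{n}.png",c["color"][:,:,::-1]); print(n,c["camera_matrix"],c["rvec"],c["tvec"])
E
```

```text
time 0.0
qpos [-1.2705148   0.61592812 -0.01260023  1.42489495  0.00808624  1.10339517
 -0.04040297]
qd [ 0.00065215 -0.00040688  0.00107021  0.0007749  -0.00093199 -0.00084262
  0.00030232]
joint_torque [-4.36681603e-04 -4.69214737e+01  2.59252293e-01 -1.71034992e+01
  1.00258685e-02  9.56967910e-03  8.20845770e-06]
tool_pos [0.20853703 0.61530751 0.40353314]
tcp_rot [-3.13901724e+00  3.43276298e-05  2.81485529e+00]
ft_force [ 0.17337896 -0.10727999 -0.74312558]
moment [-0.02290754  0.03997349  0.00916558]
grip_width 0.08517601792997799
scene [[393.74531962   0.         285.30452457]
 [  0.         393.74531962 213.17359218]
 [  0.           0.           1.        ]] [ 1.115818    2.22178888 -1.14167125] [ 0.3597204  -0.20660848  1.68629873]
top [[502.27848589   0.         278.22579723]
 [  0.         502.27848589 210.01715865]
 [  0.           0.           1.        ]] [ 2.11882298 -2.16260797  0.21158016] [-0.00919691  0.60992566  1.44422313]
wrist [[351.19178781   0.         280.54199202]
 [  0.         351.19178781 207.68080882]
 [  0.           0.           1.        ]] [-2.33315814 -1.67425336 -0.26367178] [-0.64854958 -0.04136468  0.38149408]
```

View pics/a_scene.png

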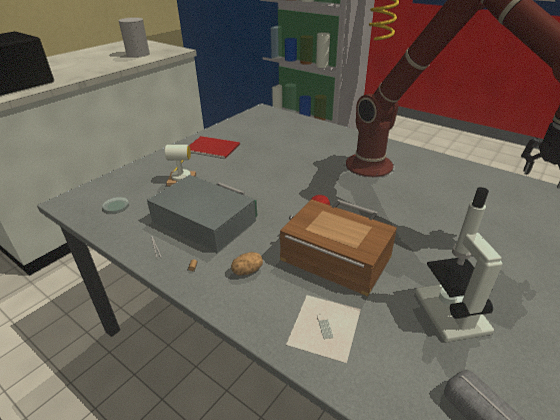

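View pics/a_top.png

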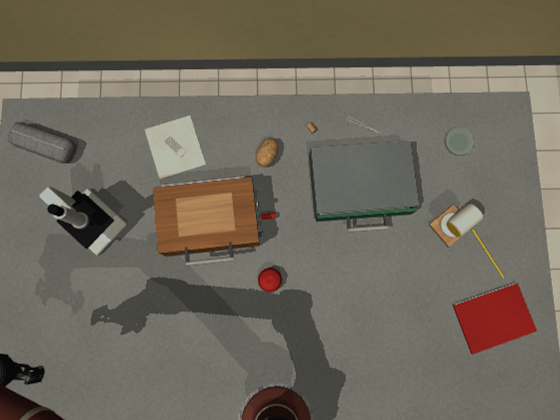

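View pics/a_wrist.png

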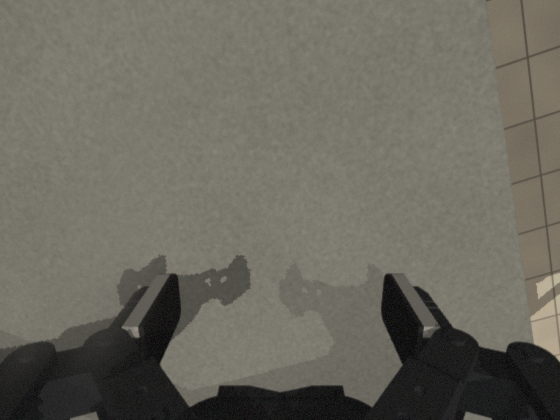

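Run:
```python
import cv2
im=cv2.imread("pics/a_top.png")
cv2.imwrite("pics/b1.png",cv2.resize(im[165:275,140:290],None,fx=5.3,fy=5.3,interpolation=cv2.INTER_CUBIC))
cv2.imwrite("pics/b2.png",cv2.resize(im[130:240,295:445],None,fx=5.3,fy=5.3,interpolation=cv2.INTER_CUBIC))
```

```text
(no output)
```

View pics/b1.png

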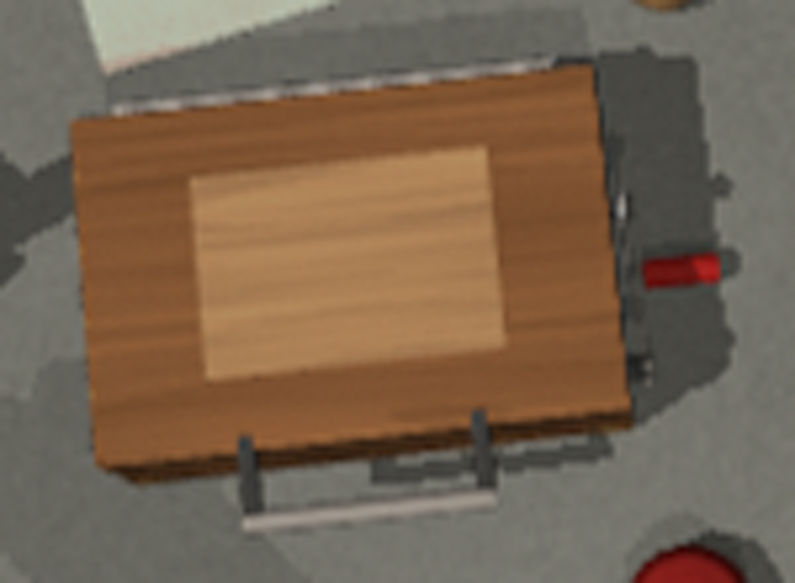

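View pics/b2.png

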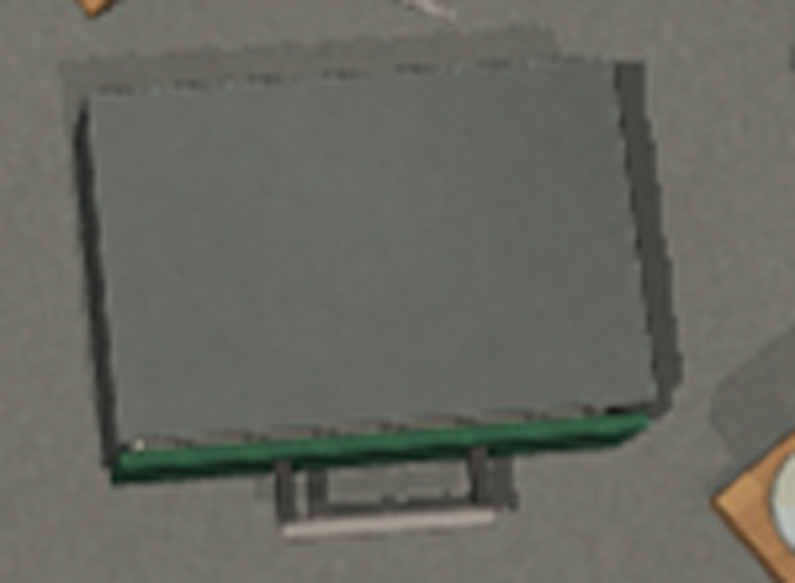

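```bash
cat > h.py <<'E'
import numpy as np, cv2
from scipy.spatial.transform import Rotation as R
from scipy.optimize import least_squares
CAM={}
def ray(c,uv):
    K=c["camera_matrix"];Rm=cv2.Rodrigues(np.array(c["rvec"],float))[0];t=np.array(c["tvec"],float).ravel()
    o=-Rm.T@t; d=Rm.T@np.linalg.inv(K)@np.array([uv[0],uv[1],1.]); return o,d
def on_z(c,uv,z):
    o,d=ray(c,uv); return o+d*(z-o[2])/d[2]
def proj(c,P):
    return cv2.projectPoints(np.array(P,float).reshape(-1,3),np.array(c["rvec"],float),np.array(c["tvec"],float),c["camera_matrix"],None)[0].reshape(-1,2)
def fit(c,loc,uv,z):
    """rigid fit (x,y,yaw) of local xy points (at height z) to pixels"""
    loc=np.array(loc,float);uv=np.array(uv,float);z=np.broadcast_to(z,len(loc))
    W=np.array([on_z(c,u,zz) for u,zz in zip(uv,z)])[:,:2]
    def f(p):
        cs,s=np.cos(p[2]),np.sin(p[2]); q=loc@np.array([[cs,s],[-s,cs]])+p[:2]
        return (q-W).ravel()
    best=min((least_squares(f,[*W.mean(0),a]) for a in np.arange(-3,3.2,.7)),key=lambda r:r.cost)
    return best.x,best.fun.reshape(-1,2)*1000
E
python3 - <<'E'
from station import readout, read_camera
import numpy as np
from h import *
np.set_printoptions(precision=4,suppress=True)
c=read_camera("top")
o=np.array([140,165]); px=lambda a,b,o:[a/5.3-.0+o[0],b/5.3+o[1]]
# chest frame: x to hinge; left = +y
uv=[px(70,122,o),px(593,65,o),px(632,412,o),px(97,465,o),px(369,510,o)]
loc=[[.095,.1425],[.095,-.1425],[-.095,-.1425],[-.095,.1425],[-.133,0]]
print("chest",fit(c,loc,uv,[.115]*4+[.111+.005]))
print([on_z(c,u,.115) for u in uv])
o2=np.array([295,130])
uv=[px(85,92,o2),px(612,62,o2),px(658,405,o2),px(112,445,o2),px(389,522,o2)]
for u in uv: print(on_z(c,u,.092))
print(on_z(c,px(285,530,o2),.055),on_z(c,px(493,515,o2),.055))
loc=[[.1,.15],[.1,-.15],[-.1,-.15],[-.1,.15]]
print("unit",fit(c,loc,uv[:4],.092)); print(on_z(c,uv[4],.06))
E
```

```text
chest (array([0.5889, 0.1862, 0.0891]), array([[ 1.4541,  0.1192],
       [ 0.0053, -1.0395],
       [ 0.9011,  0.298 ],
       [-1.9808,  1.2373],
       [-0.3798, -0.6151]]))
[array([0.6694, 0.3365, 0.115 ]), array([0.6962, 0.0538, 0.115 ]), array([0.506 , 0.0355, 0.115 ]), array([0.4836, 0.3185, 0.115 ]), array([0.4569, 0.1751, 0.115 ])]
[ 0.7901 -0.1225  0.092 ]
[ 0.803  -0.4211  0.092 ]
[ 0.6059 -0.4332  0.092 ]
[ 0.5892 -0.1305  0.092 ]
[ 0.5437 -0.2806  0.092 ]
[ 0.5453 -0.2296  0.055 ] [ 0.5515 -0.3471  0.055 ]
unit (array([ 0.697 , -0.2768,  0.0496]), array([[-0.6482,  0.4442],
       [ 1.3556, -0.6063],
       [-1.2723,  1.5761],
       [ 0.5648, -1.414 ]]))
[ 0.548  -0.2872  0.06  ]
```

Request:
{"op": "move_arm", "data": {
  "rows": "21 -37 -5 0 0 -5.5; 41 -74 -10 0 0 -11; 62 -110 -14 0 0 -16.5; 83 -147 -19 0 0 -22; 103 -184 -24 0 0 -27.5; 124 -220 -28 0 0 -33; 145 -257 -33 0 0 -38.6; 165 -294 -38 0 0 -44.1; 186 -331 -43 0 0 -49.6; 207 -368 -48 0 0 -55.1; 227 -404 -53 0 0 -60.7; 248 -441 -58 0 0 -66.2",
  "gripper": 0,
  "force": 40
}}

```text
time: 1.4
tool_pos: [0.4571, 0.1733, 0.3466]
tcp_rot: [3.141, -0.0, 1.656]
ft_force: [1.0, 0.7, 0.2]
grip_width: 0.0425
```

Request:
{"op": "move_arm", "data": {
  "rows": "0 0 0 0 0 0; 0 0 0 0 0 0; 0 0 0 0 0 0; 0 0 0 0 0 0"
}}

```text
time: 1.8
tool_pos: [0.456, 0.1762, 0.3467]
tcp_rot: [-3.141, -0.001, 1.663]
ft_force: [-0.3, 0.6, -0.6]
grip_width: 0.0428
```

Run:
```python
from station import readout, read_camera
import numpy as np
from h import *
np.set_printoptions(precision=4,suppress=True)
o=readout.get_obs()
for k in ["time","qpos","tool_pos","tcp_rot","ft_force","grip_width"]: print(k,o[k])
for n in ["top","wrist"]:
    c=read_camera(n); cv2.imwrite(f"pics/c_{n}.png",c["color"][:,:,::-1])
    p=[0.4565,0.1743,.111]; d=np.array([-.089,.996,0])*.06
    print(n,proj(c,[p+d,p-d]))
```

```text
time 1.8
qpos [-0.6327  0.4574  0.3138  1.9596 -0.2019  0.7545 -0.1091]
tool_pos [0.456  0.1762 0.3467]
tcp_rot [-3.1412 -0.001   1.663 ]
ft_force [-0.2713  0.6186 -0.6234]
grip_width 0.04280686800399437
top [[188.6844 263.8136]
 [231.4019 259.1118]]
wrist [[281.2709 131.9947]
 [280.5856 310.9339]]
```

View pics/c_wrist.png

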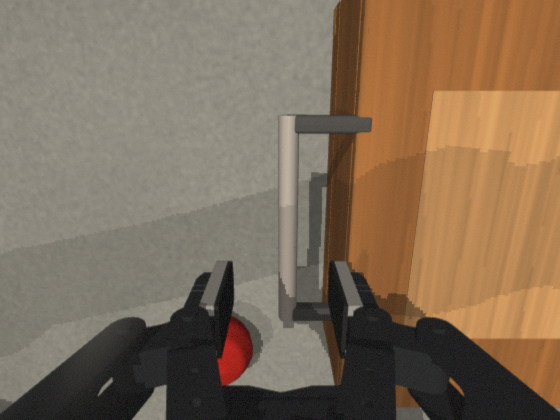

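Request:
{"op": "move_arm", "data": {
  "rows": "3 -2 -30 0 0 0; 3 -2 -60 0 0 0; 3 -2 -80 0 0 0; 3 -2 -80 0 0 0; 3 -2 -80 0 0 0"
}}

```text
time: 2.4
tool_pos: [0.4597, 0.1731, 0.267]
tcp_rot: [3.142, -0.0, 1.66]
ft_force: [0.0, -0.1, 0.6]
grip_width: 0.0431
```

Request:
{"op": "move_arm", "data": {
  "rows": "0 0 0 0 0 0; 0 0 0 0 0 0; 0 0 0 0 0 0; 0 0 0 0 0 0; 0 0 0 0 0 0; 0 0 0 0 0 0",
  "gripper": 1,
  "force": 40
}}

```text
time: 3.0
tool_pos: [0.4603, 0.1728, 0.2679]
tcp_rot: [3.139, -0.001, 1.66]
ft_force: [0.7, 0.1, 6.1]
grip_width: 0.0106
```

Run:
```python
from station import readout, read_camera
import numpy as np
from h import *
o=readout.get_obs()
for k in ["time","qpos","tool_pos","tcp_rot","ft_force","grip_width"]: print(k,o[k])
for n in ["scene","wrist"]:
    c=read_camera(n); cv2.imwrite(f"pics/d_{n}.png",c["color"][:,:,::-1])
# lift path
th0=np.arctan2(.006,.228); r=np.hypot(.228,.006)
for th in np.linspace(0,1.42,25):
    x=.228-r*np.cos(th+th0) ; z=r*np.sin(th+th0)-.006
    print(round(th,2), np.round([x*.996*1000,x*.089*1000,z*1000],0))
```

```text
time 3.0
qpos [-0.57650518  0.58378466  0.25585074  2.02961377 -0.26795461  0.55631083
 -0.04423609]
tool_pos [0.46028225 0.17280756 0.26792929]
tcp_rot [ 3.13866283e+00 -1.15655741e-03  1.65955399e+00]
ft_force [0.65439152 0.1326259  6.0652834 ]
grip_width 0.01061136436017484
0.0 [0. 0. 0.]
0.06 [ 1.  0. 13.]
0.12 [ 2.  0. 27.]
0.18 [ 5.  0. 40.]
0.24 [ 8.  1. 53.]
0.3 [12.  1. 66.]
0.36 [16.  1. 79.]
0.41 [22.  2. 91.]
0.47 [ 28.   2. 103.]
0.53 [ 34.   3. 115.]
0.59 [ 42.   4. 126.]
0.65 [ 50.   4. 137.]
0.71 [ 59.   5. 147.]
0.77 [ 68.   6. 157.]
0.83 [ 78.   7. 166.]
0.89 [ 88.   8. 175.]
0.95 [ 99.   9. 183.]
1.01 [111.  10. 190.]
1.06 [122.  11. 196.]
1.12 [134.  12. 202.]
1.18 [147.  13. 207.]
1.24 [160.  14. 212.]
1.3 [172.  15. 215.]
1.36 [186.  17. 218.]
1.42 [199.  18. 220.]
```

View pics/d_wrist.png

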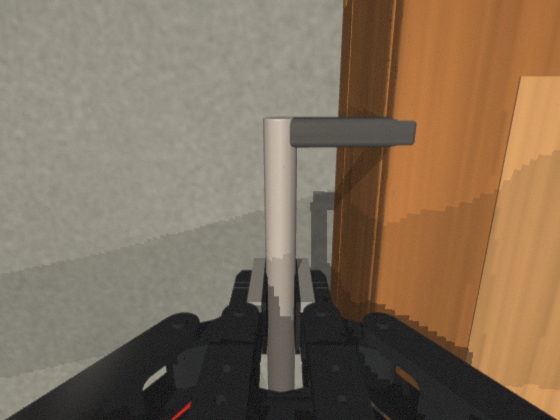

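Request:
{"op": "move_arm", "data": {
  "rows": "1 0 13 0 0 0; 2 0 27 0 0 0; 5 0 40 0 0 0; 8 1 53 0 0 0; 12 1 66 0 0 0; 16 1 79 0 0 0; 22 2 91 0 0 0; 28 2 103 0 0 0; 34 3 115 0 0 0; 42 4 126 0 0 0; 50 4 137 0 0 0; 59 5 147 0 0 0"
}}

```text
time: 4.3
tool_pos: [0.516, 0.1781, 0.4124]
tcp_rot: [-3.129, -0.0, 1.661]
ft_force: [-7.0, -0.1, 0.9]
grip_width: 0.0104
```

Run:
```python
from station import readout
o=readout.get_obs()
for k in ["time","tool_pos","tcp_rot","ft_force","moment","grip_width"]: print(k,o[k])
```

```text
time 4.3
tool_pos [0.51596406 0.17807072 0.41242661]
tcp_rot [-3.12912180e+00 -3.46134629e-04  1.66050766e+00]
ft_force [-7.03500009 -0.13588693  0.93291889]
moment [ 0.0608561   1.60137791 -0.01304137]
grip_width 0.010363062761303053
```

Request:
{"op": "move_arm", "data": {
  "rows": "9 1 10 0 0 0; 19 2 19 0 0 0; 29 3 28 0 0 0; 40 4 36 0 0 0; 52 5 43 0 0 0; 63 6 49 0 0 0; 75 7 55 0 0 0; 88 8 60 0 0 0; 101 9 65 0 0 0; 113 10 68 0 0 0; 127 11 70 0 0 0; 134 12 72 0 0 0"
}}

```text
time: 5.5
tool_pos: [0.6521, 0.1902, 0.4893]
tcp_rot: [3.141, -0.003, 1.661]
ft_force: [-14.1, -1.4, 10.4]
grip_width: 0.0104
```

Request:
{"op": "move_arm", "data": {
  "rows": "2 0 0 0 0 0; 4 0 1 0 0 0; 6 0 1 0 0 0; 6 0 1 0 0 0; 6 0 1 0 0 0"
}}

```text
time: 6.0
tool_pos: [0.6549, 0.1903, 0.4893]
tcp_rot: [-3.129, -0.003, 1.661]
ft_force: [-14.1, -0.3, 13.4]
grip_width: 0.0102
```

Run:
```python
from station import readout, read_camera
import cv2
o=readout.get_obs()
for k in ["time","tool_pos","tcp_rot","ft_force","moment","grip_width"]: print(k,o[k])
c=read_camera("scene"); cv2.imwrite(f"pics/e_scene.png",c["color"][:,:,::-1])
c=read_camera("top"); cv2.imwrite(f"pics/e_top.png",c["color"][:,:,::-1])
```

```text
time 6.0
tool_pos [0.65486322 0.19026291 0.48930591]
tcp_rot [-3.12894368 -0.00340155  1.66125109]
ft_force [-14.14808581  -0.25085702  13.35871825]
moment [-0.1754049   3.25468632 -0.00824478]
grip_width 0.010197948806527926
```

View pics/e_scene.png

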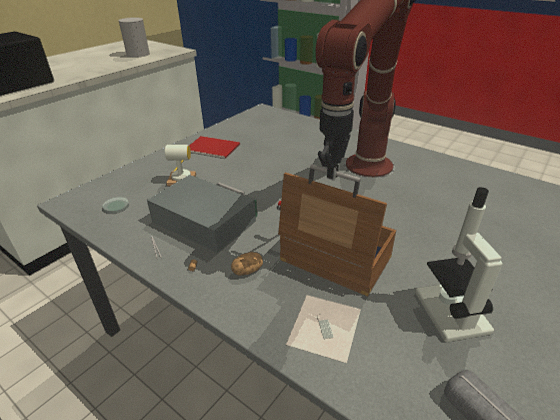

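View pics/e_top.png

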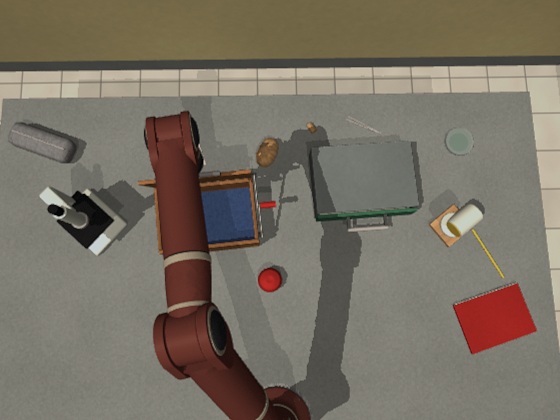

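Run:
```python
from station import readout, read_camera
from h import *
C=np.array([.590,.1862]);a=.089
def w(x,y,z): return [C[0]+x*np.cos(a)-y*np.sin(a),C[1]+x*np.sin(a)+y*np.cos(a),z]
for n in ["top","scene"]:
    c=read_camera(n)
    print(n,proj(c,[w(.002,-.1575,.14),w(.002,-.2015,.14)]))
    im=c["color"].astype(int); m=(im[...,0]>120)&(im[...,1]<50)&(im[...,2]<50)
    nb,l,s,ct=cv2.connectedComponentsWithStats(m.astype(np.uint8))
    print([(s[i].tolist(),ct[i].round(1).tolist()) for i in range(1,nb) if s[i][4]>8])
    v=c["color"][:,:,::-1]
    if n=="scene": cv2.imwrite("pics/f.png",cv2.resize(v[150:270,210:370],None,fx=5,fy=5,interpolation=cv2.INTER_CUBIC))
```

```text
top [[260.69551235 206.27148444]
 [276.26679213 204.62140831]]
[([260, 202, 15, 6, 73], [267.4, 204.5]), ([258, 270, 22, 22, 355], [268.7, 280.5]), ([454, 284, 82, 70, 3438], [494.5, 318.2])]
scene [[291.58884092 205.0750032 ]
 [279.38306883 200.88018478]]
[([402, 36, 3, 8, 9], [402.8, 39.7]), ([504, 117, 8, 8, 16], [507.2, 119.9]), ([190, 137, 16, 15, 57], [197.4, 144.2]), ([213, 139, 26, 16, 84], [227.0, 144.5]), ([213, 142, 4, 6, 10], [215.0, 144.3]), ([206, 149, 10, 5, 16], [210.6, 150.9]), ([214, 151, 12, 6, 19], [220.1, 153.3])]
```

View pics/f.png

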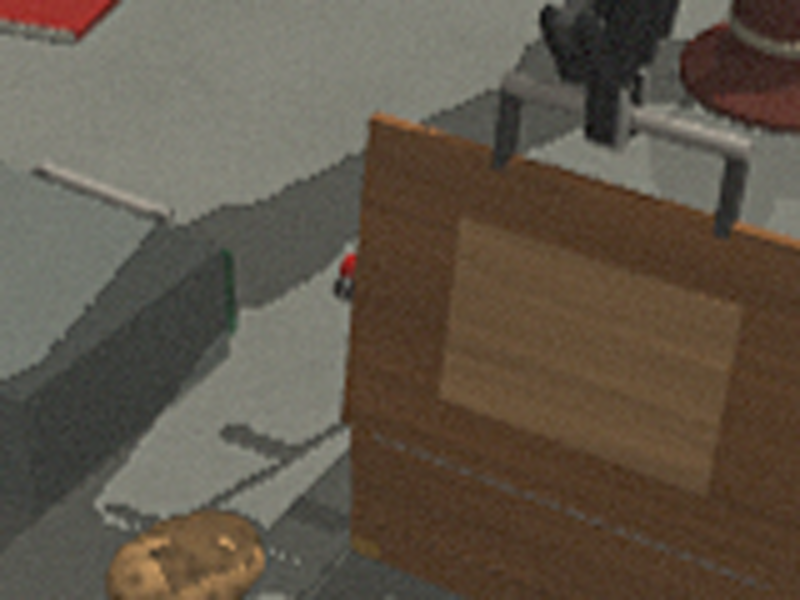

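Request:
{"op": "move_arm", "data": {
  "rows": "-5 0 0 0 0 0; -9 -1 0 0 0 0; -12 -1 0 0 0 0; -12 -1 0 0 0 0"
}}

```text
time: 6.6
tool_pos: [0.6475, 0.1897, 0.4888]
tcp_rot: [3.132, -0.003, 1.661]
ft_force: [5.4, 3.5, 5.3]
grip_width: 0.0104
```

Request:
{"op": "move_arm", "data": {
  "rows": "-3 0 -1 0 0 0; -6 0 -1 0 0 0; -6 0 -1 0 0 0; -6 0 -1 0 0 0"
}}

```text
time: 7.0
tool_pos: [0.6443, 0.1896, 0.4886]
tcp_rot: [3.12, -0.002, 1.66]
ft_force: [14.8, 3.6, 3.0]
grip_width: 0.0102
```

Run:
```python
from station import readout, read_camera
from h import *
o=readout.get_obs()
for k in ["time","tool_pos","tcp_rot","ft_force","moment","grip_width"]: print(k,o[k])
for n in ["top"]:
    c=read_camera(n)
    im=c["color"].astype(int); m=(im[...,0]>120)&(im[...,1]<50)&(im[...,2]<50)
    nb,l,s,ct=cv2.connectedComponentsWithStats(m.astype(np.uint8))
    print([(s[i].tolist(),ct[i].round(1).tolist()) for i in range(1,nb) if s[i][4]>8])
```

```text
time 7.0
tool_pos [0.64432034 0.18957914 0.48862833]
tcp_rot [ 3.11977810e+00 -2.30991069e-03  1.66018963e+00]
ft_force [14.83985878  3.60094271  3.00050536]
moment [ 0.7068464  -2.93369515  0.04218978]
grip_width 0.010224356822600601
[([260, 203, 16, 6, 76], [267.0, 205.2]), ([258, 270, 22, 22, 354], [268.7, 280.4]), ([454, 284, 82, 70, 3440], [494.5, 318.2])]
```

Request:
{"op": "move_arm", "data": {
  "rows": "7 0 0 0 0 0; 7 0 0 0 0 0; 7 0 0 0 0 0; 7 0 0 0 0 0; 7 0 0 0 0 0; 7 0 40 0 0 0; 7 0 60 0 0 0; 7 0 60 0 0 0",
  "gripper": -0.1
}}

```text
time: 7.85
tool_pos: [0.6476, 0.1882, 0.5498]
tcp_rot: [3.134, -0.001, 1.659]
ft_force: [0.7, -0.8, -0.0]
grip_width: 0.047
```

Request:
{"op": "move_arm", "data": {
  "rows": "-10 -44 0 0 0 0; -20 -88 0 0 0 0; -30 -132 0 0 0 0; -40 -176 0 0 0 -1; -50 -220 -10 0 0 -2; -59 -264 -40 0 0 -2; -68 -308 -70 0 0 -2; -77 -352 -100 0 0 -2; -86 -396 -140 0 0 -2; -94 -440 -180 0 0 -2; -102 -478 -215 0 0 -2; -102 -478 -238 0 0 -2"
}}

```text
time: 9.05
tool_pos: [0.5444, -0.2915, 0.3093]
tcp_rot: [3.141, 0.003, 1.621]
ft_force: [0.5, -0.0, 0.6]
grip_width: 0.0469
```

Request:
{"op": "move_arm", "data": {
  "rows": "0 0 0 0 0 0; 0 0 0 0 0 0; 0 0 0 0 0 0"
}}

```text
time: 9.35
tool_pos: [0.547, -0.2868, 0.311]
tcp_rot: [3.139, -0.0, 1.627]
ft_force: [0.7, -0.0, 0.3]
grip_width: 0.047
```

Run:
```python
from station import readout, read_camera
from h import *
o=readout.get_obs()
for k in ["time","qpos","tool_pos","tcp_rot","ft_force","grip_width"]: print(k,o[k])
for n in ["top","wrist"]:
    c=read_camera(n); cv2.imwrite(f"pics/g_{n}.png",c["color"][:,:,::-1])
    p=np.array([.549,-.288,.055]); d=np.array([-.05,.998,0])*.06
    print(n,proj(c,[p+d,p-d]))
```

```text
time 9.35
qpos [ 0.2473121   0.68261523  0.33772365  1.63964281 -0.2801766   0.86530782
  0.7535274 ]
tool_pos [ 0.54696652 -0.28683426  0.31104046]
tcp_rot [ 3.13912242e+00 -2.40383685e-04  1.62694629e+00]
ft_force [ 0.74564309 -0.03049927  0.29137772]
grip_width 0.04701880996418176
top [[348.27160232 229.76263621]
 [388.27941955 226.98735195]]
wrist [[282.42295582 127.48483168]
 [281.01564915 293.37287496]]
```

View pics/g_wrist.png

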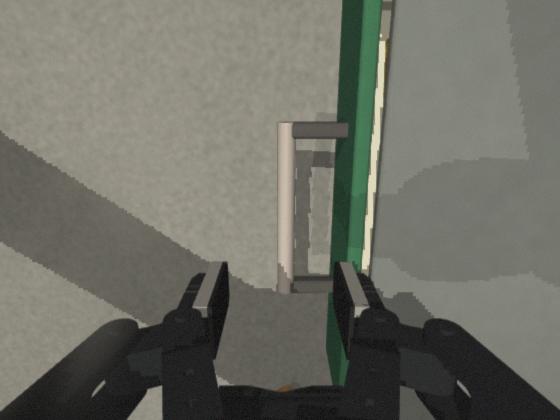

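View pics/g_top.png

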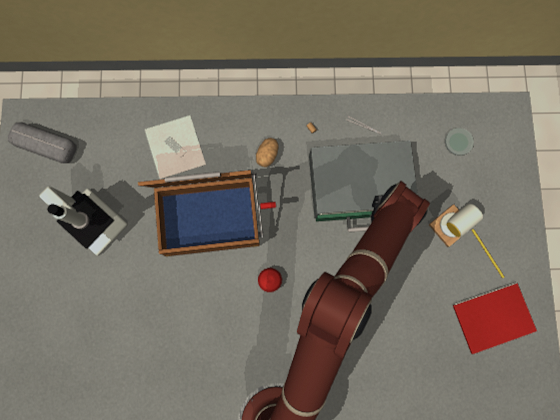

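Request:
{"op": "move_arm", "data": {
  "rows": "5 1 -20 0 0 0; 5 1 -45 0 0 0; 5 1 -75 0 0 0; 5 1 -101 0 0 0; 5 1 -101 0 0 0; 5 1 -101 0 0 0",
  "gripper": 0.2
}}

```text
time: 10.05
tool_pos: [0.5518, -0.2861, 0.2123]
tcp_rot: [3.138, 0.0, 1.627]
ft_force: [-4.5, 2.1, 8.8]
grip_width: 0.0341
```

Request:
{"op": "move_arm", "data": {
  "rows": "0 0 0 0 0 0; 0 0 0 0 0 0; 0 0 0 0 0 0; 0 0 0 0 0 0; 0 0 0 0 0 0",
  "gripper": 1
}}

```text
time: 10.55
tool_pos: [0.5519, -0.2865, 0.2107]
tcp_rot: [3.139, 0.0, 1.626]
ft_force: [-0.2, 1.3, 7.0]
grip_width: 0.0107
```

Request:
{"op": "move_arm", "data": {
  "rows": "-10 0 0 0 0 0; -25 -1 0 0 0 0; -40 -2 0 0 0 0; -55 -3 0 0 0 0; -70 -3 0 0 0 0; -85 -4 0 0 0 0; -100 -5 0 0 0 0; -115 -6 0 0 0 0; -130 -7 0 0 0 0; -145 -7 0 0 0 0; -158 -8 0 0 0 0; -164 -8 0 0 0 0"
}}

```text
time: 11.75
tool_pos: [0.3898, -0.295, 0.2107]
tcp_rot: [3.132, 0.004, 1.626]
ft_force: [15.4, 2.8, -0.1]
grip_width: 0.0106
```

Request:
{"op": "move_arm", "data": {
  "rows": "-2 0 0 0 0 0; -4 0 0 0 0 0; -6 0 0 0 0 0; -6 0 0 0 0 0"
}}

```text
time: 12.15
tool_pos: [0.3886, -0.2947, 0.2107]
tcp_rot: [3.124, 0.007, 1.631]
ft_force: [16.1, 2.2, -1.5]
grip_width: 0.011
```

Run:
```python
from station import readout, read_camera
from h import *
o=readout.get_obs()
for k in ["time","qpos","tool_pos","tcp_rot","ft_force","grip_width"]: print(k,o[k])
for n in ["top"]:
    c=read_camera(n); cv2.imwrite(f"pics/h_{n}.png",c["color"][:,:,::-1])
```

```text
time 12.15
qpos [ 0.4735178   0.67945234  0.19734904  2.08082705 -0.34198997  0.3931397
  1.00319266]
tool_pos [ 0.38864639 -0.2946543   0.2107119 ]
tcp_rot [3.12410801 0.00746367 1.63072897]
ft_force [16.06154142  2.20422306 -1.51404754]
grip_width 0.010960167313967198
```

View pics/h_top.png

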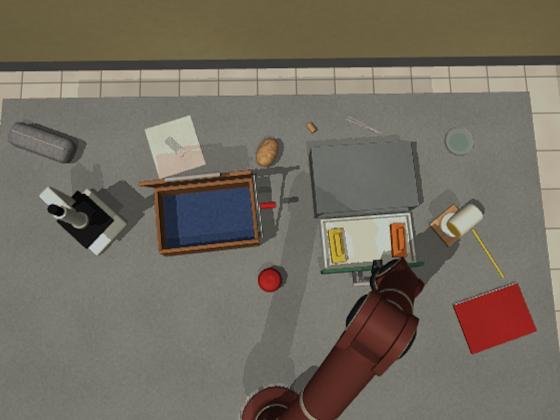

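Request:
{"op": "move_arm", "data": {
  "rows": "6 0 0 0 0 0; 6 0 0 0 0 0; 6 0 0 0 0 0; 6 0 0 0 0 0; 6 0 40 0 0 0; 6 0 80 0 0 0; 30 -10 120 0 0 0; 60 -20 160 0 0 0; 90 -35 200 0 0 0; 110 -45 230 0 0 0; 110 -45 230 0 0 0; 110 -45 230 0 0 0",
  "gripper": 0.2
}}

```text
time: 13.4
tool_pos: [0.4902, -0.3404, 0.4386]
tcp_rot: [-3.141, -0.0, 1.624]
ft_force: [-0.1, 0.6, -0.9]
grip_width: 0.034
```

Run:
```python
from station import readout, read_camera
from h import *
o=readout.get_obs()
for k in ["time","qpos","tool_pos","tcp_rot","ft_force","grip_width"]: print(k,o[k])
for n in ["wrist","top"]:
    c=read_camera(n); cv2.imwrite(f"pics/i_{n}.png",c["color"][:,:,::-1])
    np.savez(f"cam_i_{n}.npz",**{k:c[k] for k in ["camera_matrix","rvec","tvec"]})
```

```text
time 13.4
qpos [ 0.33867612  0.52063257  0.37709945  1.54422344 -0.20474291  1.11701753
  0.81344715]
tool_pos [ 0.49020915 -0.34040093  0.43857209]
tcp_rot [-3.14052135e+00 -3.65995917e-04  1.62365275e+00]
ft_force [-0.10824586  0.6288088  -0.91638096]
grip_width 0.034020357979786135
```

View pics/i_wrist.png

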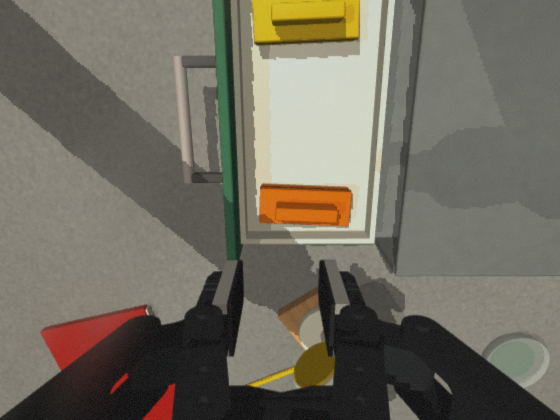

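View pics/i_top.png

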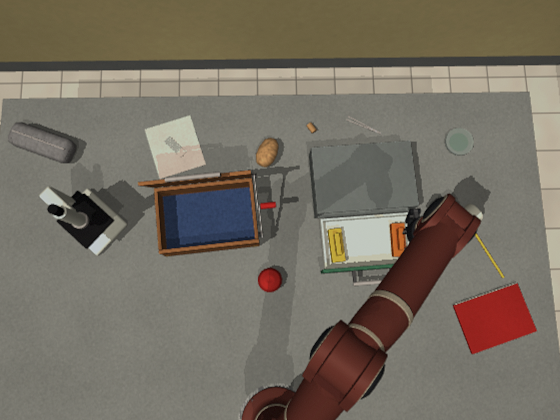

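Run:
```python
import cv2
im=cv2.imread("pics/i_wrist.png")
cv2.imwrite("pics/j1.png",cv2.resize(im[175:240,245:365],None,fx=6,fy=6,interpolation=cv2.INTER_CUBIC))
cv2.imwrite("pics/j2.png",cv2.resize(im[0:60,240:370],None,fx=6,fy=6,interpolation=cv2.INTER_CUBIC))
```

```text
(no output)
```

View pics/j1.png

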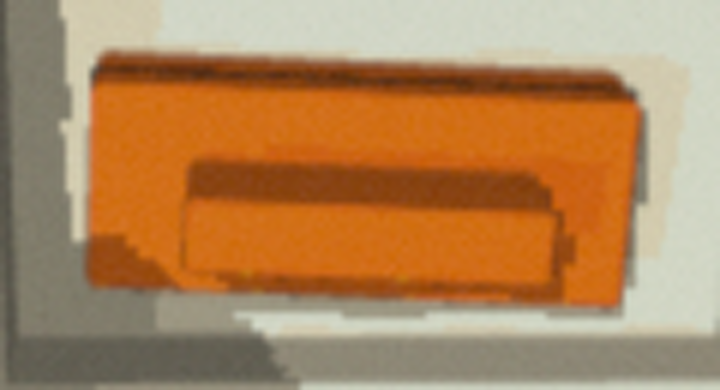

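View pics/j2.png

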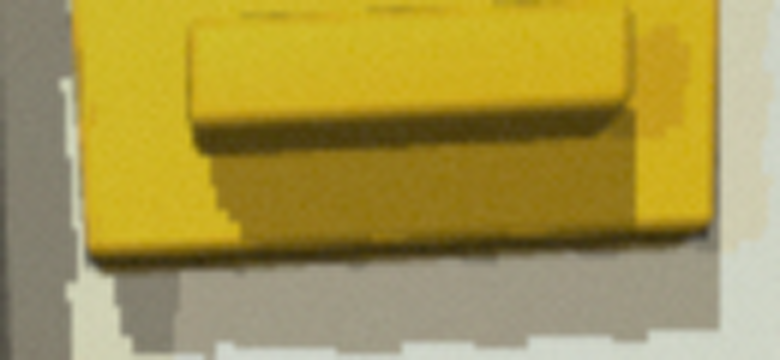

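Run:
```python
from h import *
np.set_printoptions(precision=4,suppress=True)
c=dict(np.load("cam_i_wrist.npz"))
rib=[[-.032,.007],[.032,.007],[.032,-.007],[-.032,-.007]]
P=lambda L,o:[[a/6+o[0],b/6+o[1]] for a,b in L]
for nm,L,o in [("orange",[(183,200),(553,210),(553,283),(183,270)],(245,175)),("yellow",[(190,25),(628,8),(628,103),(193,122)],(240,0))]:
    uv=P(L,o)
    x,e=fit(c,rib,uv,.068); print(nm,x,np.degrees(x[2]),e)
    print([on_z(c,u,.068)[:2] for u in uv])
uv=P([(92,82),(640,103),(622,305),(88,288)],(245,175))
print(fit(c,[[-.05,.02],[.05,.02],[.05,-.02],[-.05,-.02]],uv,.042))
# drawer interior corners far/left front etc
print("drawer rear right inner", on_z(c,(375,244),.04), "front-right", on_z(c,(238,246),.04), "bar", on_z(c,(182,60),.055),on_z(c,(189,183),.055))
```

```text
orange [ 0.5186 -0.3788  0.0232] 1.328047508126978 [[-0.1212  0.5828]
 [ 0.7916  0.4729]
 [-0.2543 -0.3084]
 [-0.4162 -0.7473]]
[array([ 0.4866, -0.3732]), array([ 0.5496, -0.3716]), array([ 0.551 , -0.3848]), array([ 0.4872, -0.3858])]
yellow [ 0.506  -0.1925  0.09  ] 5.158553818600433 [[-0.7544  0.7102]
 [ 0.661   1.0035]
 [ 0.5883 -0.8773]
 [-0.495  -0.8364]]
[array([ 0.4743, -0.1891]), array([ 0.5366, -0.1836]), array([ 0.5379, -0.1957]), array([ 0.4753, -0.2015])]
(array([ 0.5191, -0.3792,  0.0178]), array([[-0.4387,  0.1554],
       [ 0.648 ,  0.5488],
       [ 0.1785, -0.4454],
       [-0.3878, -0.2588]]))
drawer rear right inner [ 0.6023 -0.4191  0.04  ] front-right [ 0.4459 -0.43    0.04  ] bar [ 0.3925 -0.2368  0.055 ] [ 0.3957 -0.3546  0.055 ]
```

Request:
{"op": "move_arm", "data": {
  "rows": "3 -4 -12 0 0 -8.3; 5 -7 -24 0 0 -16.7; 8 -11 -36 0 0 -25; 10 -14 -48 0 0 -33.4; 13 -18 -60 0 0 -41.7; 16 -21 -70 0 0 -50; 18 -25 -80 0 0 -58.4; 21 -28 -90 0 0 -66.8; 24 -32 -100 0 0 -75.1; 26 -35 -110 0 0 -83.5; 29 -39 -120 0 0 -91.8; 29 -39 -130 0 0 -91.8"
}}

```text
time: 14.7
tool_pos: [0.5191, -0.3789, 0.3068]
tcp_rot: [-3.14, 0.003, 0.021]
ft_force: [0.1, -0.1, -0.0]
grip_width: 0.034
```

Request:
{"op": "move_arm", "data": {
  "rows": "0 0 0 0 0 0; 0 0 0 0 0 0; 0 0 0 0 0 0"
}}

```text
time: 15.0
tool_pos: [0.5196, -0.3793, 0.3095]
tcp_rot: [3.141, -0.001, 0.023]
ft_force: [0.0, 0.3, 0.1]
grip_width: 0.0343
```

Run:
```python
from station import readout, read_camera
from h import *
o=readout.get_obs()
for k in ["time","qpos","tool_pos","tcp_rot","ft_force","grip_width"]: print(k,o[k])
for n in ["wrist"]:
    c=read_camera(n); cv2.imwrite(f"pics/k_{n}.png",c["color"][:,:,::-1])
    a=np.radians(1.2)
    L=np.array([[-.032,.007],[.032,.007],[.032,-.007],[-.032,-.007]])@np.array([[np.cos(a),np.sin(a)],[-np.sin(a),np.cos(a)]])+[.519,-.379]
    print(proj(c,np.c_[L,[.068]*4]))
```

```text
time 15.0
qpos [ 0.19974081  0.80647363  0.73412804  1.56843395 -0.60976263  1.0067277
 -0.43260738]
tool_pos [ 0.51960266 -0.37933582  0.30946696]
tcp_rot [ 3.14146456e+00 -7.15690284e-04  2.31149553e-02]
ft_force [0.01428045 0.25195338 0.13297384]
grip_width 0.03428268039686875
[[268.99191089 269.03387717]
 [268.19803579 175.87627128]
 [290.92599359 175.93166139]
 [289.81063102 269.07876428]]
```

View pics/k_wrist.png

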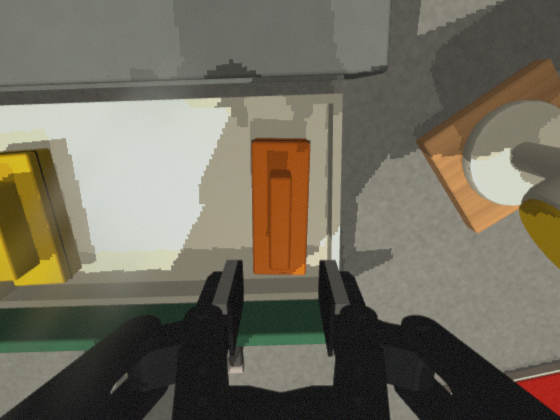

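Request:
{"op": "move_arm", "data": {
  "rows": "-1 0 -30 0 0 0; -1 0 -60 0 0 0; -1 0 -85 0 0 0; -1 0 -93 0 0 0; -1 0 -93 0 0 0; -1 0 -93 0 0 0"
}}

```text
time: 15.65
tool_pos: [0.5191, -0.3797, 0.2171]
tcp_rot: [3.14, -0.002, 0.023]
ft_force: [-0.2, -0.2, -0.6]
grip_width: 0.0339
```

Request:
{"op": "move_arm", "data": {
  "rows": "0 0 0 0 0 0; 0 0 0 0 0 0; 0 0 0 0 0 0; 0 0 0 0 0 0; 0 0 0 0 0 0",
  "gripper": 1,
  "force": 60
}}

```text
time: 16.15
tool_pos: [0.5191, -0.3795, 0.2169]
tcp_rot: [3.141, -0.001, 0.022]
ft_force: [-0.2, 0.7, 5.5]
grip_width: 0.0132
```

Request:
{"op": "move_arm", "data": {
  "rows": "0 0 15 0 0 0; 0 0 45 0 0 0; 0 0 85 0 0 0; 0 0 125 0 0 0; 0 0 165 0 0 0; 0 0 205 0 0 0; 0 0 218 0 0 0; 0 0 218 0 0 0",
  "force": 90
}}

```text
time: 16.95
tool_pos: [0.5185, -0.3796, 0.4362]
tcp_rot: [3.139, -0.003, 0.022]
ft_force: [-0.4, -0.7, -1.3]
grip_width: 0.0124
```

Run:
```python
from station import readout, read_camera
from h import *
o=readout.get_obs()
for k in ["time","qpos","tool_pos","tcp_rot","ft_force","grip_width"]: print(k,o[k])
c=read_camera("wrist"); cv2.imwrite(f"pics/l_wrist.png",c["color"][:,:,::-1])
```

```text
time 16.95
qpos [ 0.16969861  0.68728246  0.81417789  1.41815511 -0.50875165  1.24859634
 -0.52032923]
tool_pos [ 0.51851152 -0.3796389   0.43618012]
tcp_rot [ 3.13891729 -0.00322782  0.02201808]
ft_force [-0.39000967 -0.69348382 -1.25101844]
grip_width 0.012441113988255191
```

View pics/l_wrist.png

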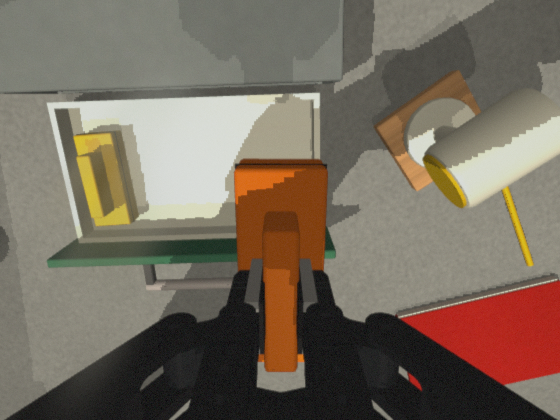

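Request:
{"op": "move_arm", "data": {
  "rows": "2 20 0 0 0 0; 6 60 0 0 0 0.5; 12 105 0 0 0 1; 18 150 0 0 0 1.5; 24 195 0 0 0 2; 30 240 0 0 0 2.5; 36 285 0 0 0 3; 42 330 0 0 0 3.5; 48 375 0 0 0 3.8; 53 420 0 0 0 3.8; 57 465 0 0 0 3.8; 58 498 0 0 0 3.8"
}}

```text
time: 18.2
tool_pos: [0.5763, 0.1235, 0.4304]
tcp_rot: [-3.14, 0.006, 0.093]
ft_force: [0.8, 0.3, -1.3]
grip_width: 0.0127
```

Request:
{"op": "move_arm", "data": {
  "rows": "0 10 0 0 0 0; 0 10 0 0 0 0; 0 10 0 0 0 0"
}}

```text
time: 18.5
tool_pos: [0.5765, 0.1271, 0.4327]
tcp_rot: [3.139, 0.003, 0.086]
ft_force: [0.5, -0.0, -0.7]
grip_width: 0.0123
```

Run:
```python
from station import readout, read_camera
from h import *
o=readout.get_obs()
for k in ["time","qpos","tool_pos","tcp_rot","ft_force","grip_width"]: print(k,o[k])
C=np.array([.592,.1855]);a=.089
def w(x,y,z): return [C[0]+x*np.cos(a)-y*np.sin(a),C[1]+x*np.sin(a)+y*np.cos(a),z]
for n in ["wrist","top"]:
    c=read_camera(n); im=c["color"][:,:,::-1].copy()
    for q in [w(.085,.1325,.105),w(.085,-.1325,.105),w(-.085,-.1325,.105),w(-.085,.1325,.105)]:
        u=proj(c,[q])[0]; print(u); cv2.circle(im,(int(round(u[0])),int(round(u[1]))),2,(255,0,255),-1)
    cv2.imwrite(f"pics/m_{n}.png",im)
```

```text
time 18.5
qpos [-0.75717984  0.62131926  0.87304905  1.57955482 -0.50046195  1.18157003
 -1.26612847]
tool_pos [0.57651842 0.12709782 0.43274188]
tcp_rot [3.13946137e+00 2.52515726e-03 8.60117092e-02]
ft_force [ 0.50063594 -0.00927983 -0.6733303 ]
grip_width 0.01229084062835066
[36.6560819  57.70027352]
[375.67241449  56.83829633]
[360.69732326 254.18354369]
[ 76.74034975 255.12113908]
[157.9516399  190.22786554]
[249.51159259 180.72129087]
[255.56472966 238.61882832]
[162.18499867 248.75206188]
```

View pics/m_wrist.png

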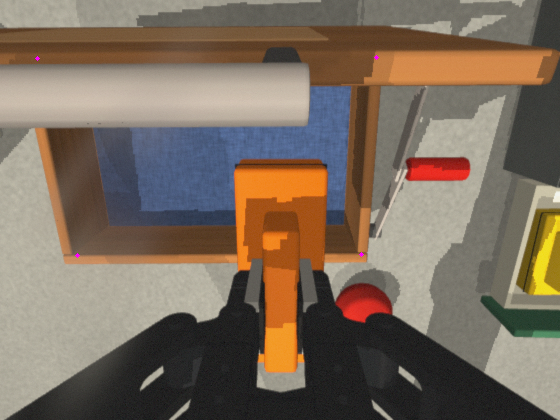

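View pics/m_top.png

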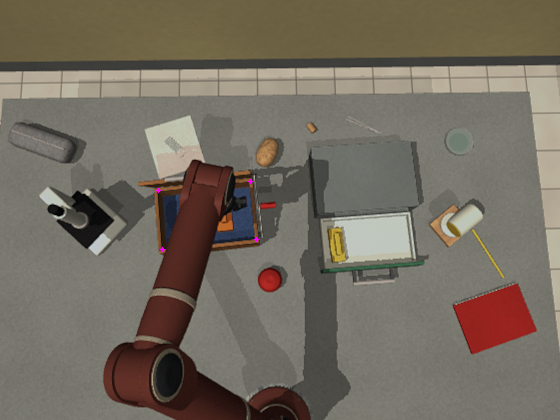

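Request:
{"op": "move_arm", "data": {
  "rows": "-6 2 -5 0 0 0; -6 2 -35 0 0 0; -6 2 -65 0 0 0; -6 2 -95 0 0 0; -6 2 -125 0 0 0; -6 2 -150 0 0 0; -6 2 -170 0 0 0; -6 2 -185 0 0 0; -6 2 -192 0 0 0; -6 2 -192 0 0 0; -6 2 -192 0 0 0"
}}

```text
time: 19.7
tool_pos: [0.5713, 0.1305, 0.2428]
tcp_rot: [3.142, -0.002, 0.088]
ft_force: [0.4, 0.7, -0.9]
grip_width: 0.0124
```

Run:
```python
from station import readout, read_camera
from h import *
o=readout.get_obs()
for k in ["time","qpos","tool_pos","tcp_rot","ft_force","grip_width"]: print(k,o[k])
c=read_camera("wrist"); cv2.imwrite(f"pics/n_wrist.png",c["color"][:,:,::-1])
```

```text
time 19.7
qpos [-0.67057939  0.82154847  0.69687978  1.79147858 -0.7156838   0.79811194
 -1.09034231]
tool_pos [0.57128544 0.13052765 0.24275268]
tcp_rot [ 3.14155615e+00 -1.71529017e-03  8.83341565e-02]
ft_force [ 0.40943889  0.74306216 -0.91448397]
grip_width 0.012445388138184417
```

View pics/n_wrist.png

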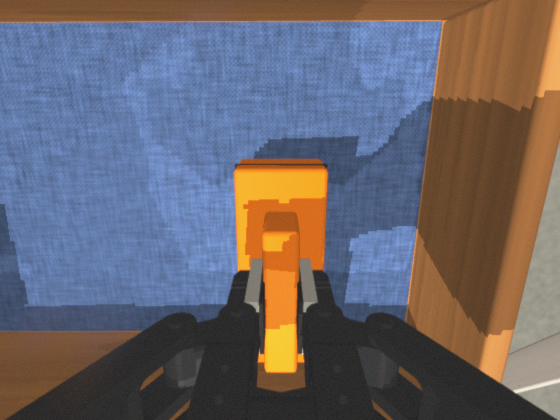

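Request:
{"op": "move_arm", "data": {
  "rows": "0 0 -4 0 0 0; 0 0 -8 0 0 0; 0 0 -11 0 0 0; 0 0 -11 0 0 0; 0 0 -11 0 0 0"
}}

```text
time: 20.25
tool_pos: [0.5709, 0.1309, 0.231]
tcp_rot: [-3.141, -0.0, 0.089]
ft_force: [0.3, 1.1, 0.2]
grip_width: 0.0124
```

Request:
{"op": "move_arm", "data": {
  "rows": "0 0 -1 0 0 0; 0 0 -1 0 0 0; 0 0 -1 0 0 0; 0 0 -1 0 0 0; 0 0 20 0 0 0; 0 0 60 0 0 0; 0 0 100 0 0 0; 0 0 140 0 0 0; 0 0 180 0 0 0; 0 0 210 0 0 0; 0 0 210 0 0 0",
  "gripper": 0.2
}}

```text
time: 21.35
tool_pos: [0.5718, 0.1297, 0.4459]
tcp_rot: [-3.141, -0.01, 0.088]
ft_force: [0.7, 0.6, 0.7]
grip_width: 0.0341
```

Run:
```python
from station import readout, read_camera
from h import *
o=readout.get_obs()
for k in ["time","qpos","tool_pos","tcp_rot","ft_force","grip_width"]: print(k,o[k])
for n in ["wrist","top"]:
    c=read_camera(n); cv2.imwrite(f"pics/o_{n}.png",c["color"][:,:,::-1])
```

```text
time 21.35
qpos [-0.77428907  0.60133927  0.88486764  1.57586635 -0.49269895  1.19050679
 -1.27576967]
tool_pos [0.57179777 0.12965706 0.44589847]
tcp_rot [-3.14100736 -0.00992008  0.08831087]
ft_force [0.66764221 0.62344647 0.73347059]
grip_width 0.03413565986953074
```

View pics/o_wrist.png

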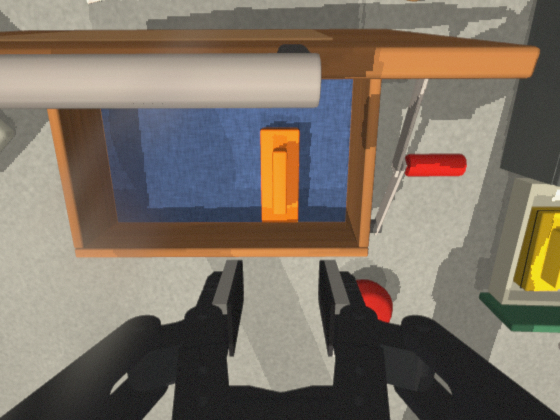

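View pics/o_top.png

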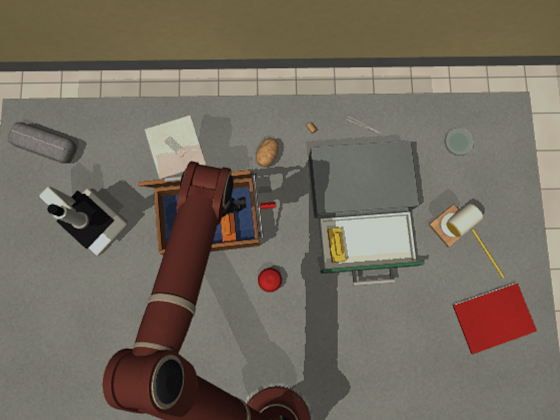

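Request:
{"op": "move_arm", "data": {
  "rows": "-6 -30 0 0 0 0; -14 -70 0 0 0 0; -22 -110 0 0 0 0; -30 -150 0 0 0 0; -38 -190 0 0 0 0; -46 -230 -20 0 0 0; -54 -270 -50 0 0 0; -60 -305 -85 0 0 0; -65 -322 -120 0 0 0; -65 -322 -130 0 0 0; -65 -322 -130 0 0 0; -65 -322 -130 0 0 0"
}}

```text
time: 22.65
tool_pos: [0.5068, -0.1899, 0.3111]
tcp_rot: [-3.141, -0.0, 0.091]
ft_force: [-0.2, 0.2, 1.2]
grip_width: 0.034
```

Run:
```python
from station import readout, read_camera
from h import *
o=readout.get_obs()
for k in ["time","qpos","tool_pos","tcp_rot","ft_force","grip_width"]: print(k,o[k])
for n in ["wrist"]:
    c=read_camera(n); im=c["color"][:,:,::-1].copy()
    a=np.radians(5.16)
    L=np.array([[-.032,.007],[.032,.007],[.032,-.007],[-.032,-.007]])@np.array([[np.cos(a),np.sin(a)],[-np.sin(a),np.cos(a)]])+[.506,-.1925]
    u=proj(c,np.c_[L,[.068]*4]); print(u)
    cv2.polylines(im,[u.round().astype(int)],True,(255,0,255),1)
    cv2.imwrite(f"pics/p_{n}.png",im)
```

```text
time 22.65
qpos [-0.14366463  0.6692848   0.74476297  1.8659679  -0.59883237  0.84423677
 -0.57180076]
tool_pos [ 0.50675172 -0.18991662  0.31110869]
tcp_rot [-3.14083879e+00 -4.72113265e-04  9.10441091e-02]
ft_force [-0.18131951  0.15155587  1.18754743]
grip_width 0.0340163085037666
[[273.59890333 268.30177874]
 [273.10068377 175.79069096]
 [295.6586839  175.82237949]
 [294.27350258 268.3316329 ]]
```

View pics/p_wrist.png

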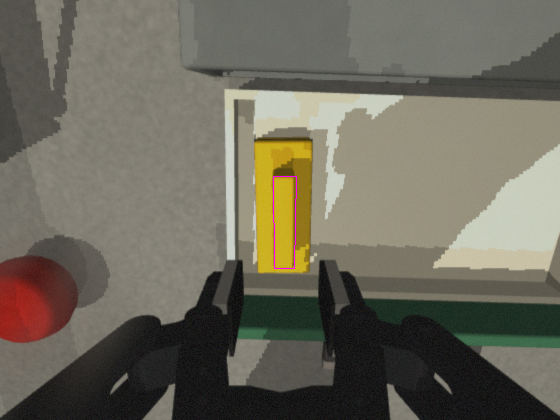

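Yellow's rib sits exactly on the predicted outline (cols 273–295). Descend 2 mm to −y and grip.

Request:
{"op": "move_arm", "data": {
  "rows": "0 -2 -30 0 0 0; 0 -2 -60 0 0 0; 0 -2 -86 0 0 0; 0 -2 -94 0 0 0; 0 -2 -94 0 0 0; 0 -2 -94 0 0 0"
}}

```text
time: 23.3
tool_pos: [0.5067, -0.1932, 0.2184]
tcp_rot: [3.14, -0.003, 0.09]
ft_force: [0.9, -0.4, 0.6]
grip_width: 0.0341
```

Request:
{"op": "move_arm", "data": {
  "rows": "0 0 0 0 0 0; 0 0 0 0 0 0; 0 0 0 0 0 0; 0 0 0 0 0 0; 0 0 0 0 0 0",
  "gripper": 1,
  "force": 90
}}

```text
time: 23.8
tool_pos: [0.5065, -0.1934, 0.2185]
tcp_rot: [3.141, -0.003, 0.089]
ft_force: [-0.9, 1.9, 5.7]
grip_width: 0.0122
```

Request:
{"op": "move_arm", "data": {
  "rows": "0 0 15 0 0 0; 0 0 45 0 0 0; 0 0 85 0 0 0; 0 0 125 0 0 0; 0 0 165 0 0 0; 0 0 205 0 0 0; 0 0 220 0 0 0; 0 0 220 0 0 0"
}}

```text
time: 24.6
tool_pos: [0.5058, -0.1939, 0.4396]
tcp_rot: [3.139, -0.005, 0.088]
ft_force: [-0.5, -0.6, -1.3]
grip_width: 0.012
```

Run:
```python
from station import readout, read_camera
from h import *
o=readout.get_obs()
for k in ["time","qpos","tool_pos","tcp_rot","ft_force","grip_width"]: print(k,o[k])
c=read_camera("wrist"); cv2.imwrite(f"pics/q_wrist.png",c["color"][:,:,::-1])
```

```text
time 24.6
qpos [-0.2241863   0.52661079  0.87361428  1.70711875 -0.44581782  1.11321067
 -0.69949855]
tool_pos [ 0.50576844 -0.19388664  0.4395783 ]
tcp_rot [ 3.13945413 -0.0053853   0.08846065]
ft_force [-0.49093917 -0.58859178 -1.29287257]
grip_width 0.0119525864567791
```

View pics/q_wrist.png

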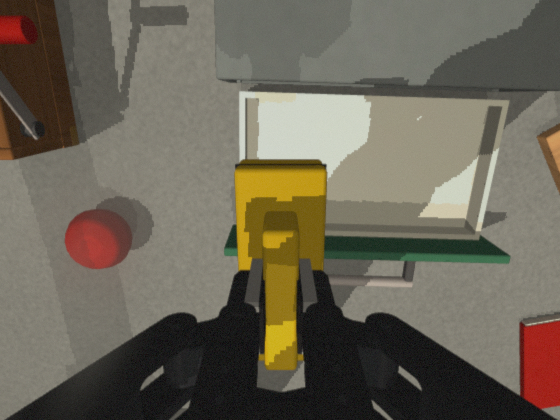

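Request:
{"op": "move_arm", "data": {
  "rows": "3 20 0 0 0 0; 8 60 0 0 0 0; 13 100 0 0 0 0; 18 140 0 0 0 0; 23 180 0 0 0 0; 28 220 0 0 0 0; 33 260 0 0 0 0; 38 300 0 0 0 0; 43 340 0 0 0 0; 48 380 0 0 0 0; 53 415 0 0 0 0; 55 434 0 0 0 0"
}}

```text
time: 25.85
tool_pos: [0.5602, 0.2453, 0.4338]
tcp_rot: [-3.141, 0.005, 0.094]
ft_force: [0.2, 0.0, -2.2]
grip_width: 0.0121
```

Request:
{"op": "move_arm", "data": {
  "rows": "0 0 0 0 0 0; 0 0 0 0 0 0; 0 0 -20 0 0 0; 0 0 -50 0 0 0; 0 0 -80 0 0 0"
}}

```text
time: 26.35
tool_pos: [0.5611, 0.2375, 0.3568]
tcp_rot: [3.141, -0.001, 0.084]
ft_force: [0.2, 0.4, -1.6]
grip_width: 0.0122
```

Run:
```python
from station import readout, read_camera
from h import *
o=readout.get_obs()
for k in ["time","qpos","tool_pos","tcp_rot","ft_force","grip_width"]: print(k,o[k])
for n in ["wrist","scene"]:
    c=read_camera(n); cv2.imwrite(f"pics/r_{n}.png",c["color"][:,:,::-1])
```

```text
time 26.35
qpos [-0.90022492  0.72526932  0.82524601  1.62555136 -0.59268908  1.05701854
 -1.38713614]
tool_pos [0.56106493 0.23750526 0.35684291]
tcp_rot [ 3.14073629e+00 -1.24089187e-03  8.37798671e-02]
ft_force [ 0.24452897  0.42903871 -1.56364433]
grip_width 0.012152534928892721
```

View pics/r_wrist.png

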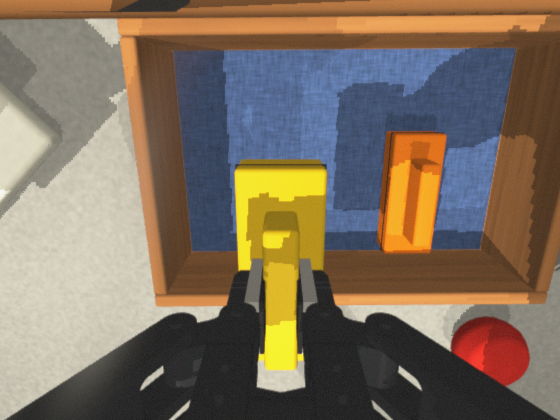

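View pics/r_scene.png

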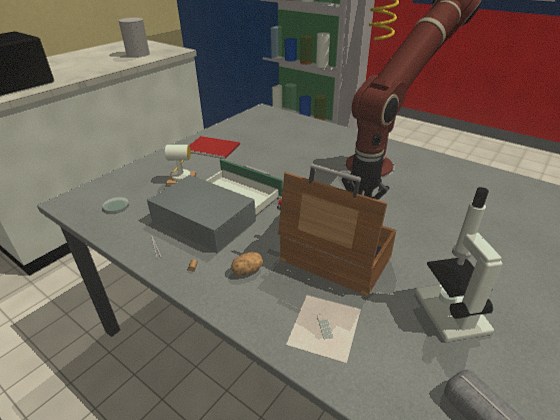

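Request:
{"op": "move_arm", "data": {
  "rows": "0 0 -30 0 0 0; 0 0 -60 0 0 0; 0 0 -90 0 0 0; 0 0 -110 0 0 0; 0 0 -118 0 0 0; 0 0 -122 0 0 0; 0 0 -125 0 0 0; 0 0 -125 0 0 0; 0 0 -125 0 0 0"
}}

```text
time: 27.35
tool_pos: [0.5613, 0.2408, 0.233]
tcp_rot: [-3.141, -0.002, 0.089]
ft_force: [-0.3, -0.6, -1.6]
grip_width: 0.0124
```

Request:
{"op": "move_arm", "data": {
  "rows": "0 0 -1 0 0 0; 0 0 -1 0 0 0"
}}

```text
time: 27.55
tool_pos: [0.5613, 0.2408, 0.2326]
tcp_rot: [-3.141, -0.002, 0.089]
ft_force: [-2.1, 1.1, 5.5]
grip_width: 0.0125
```

Request:
{"op": "move_arm", "data": {
  "rows": "0 0 0 0 0 0; 0 0 0 0 0 0; 0 0 0 0 0 0; 0 0 0 0 0 0; 0 0 20 0 0 0; 0 0 60 0 0 0; 0 0 100 0 0 0; 0 0 140 0 0 0; 0 0 180 0 0 0; 0 0 210 0 0 0; 0 0 210 0 0 0",
  "gripper": 0.2,
  "force": 40
}}

```text
time: 28.65
tool_pos: [0.562, 0.2398, 0.446]
tcp_rot: [-3.14, -0.01, 0.088]
ft_force: [0.3, 0.3, -0.8]
grip_width: 0.0344
```

Run:
```python
from station import readout, read_camera
from h import *
o=readout.get_obs()
for k in ["time","qpos","tool_pos","tcp_rot","ft_force","grip_width"]: print(k,o[k])
for n in ["wrist"]:
    c=read_camera(n); cv2.imwrite(f"pics/s_{n}.png",c["color"][:,:,::-1])
```

```text
time 28.65
qpos [-0.92845608  0.64404993  0.88399762  1.50352231 -0.51665393  1.22921548
 -1.45507467]
tool_pos [0.56196907 0.23984294 0.44599732]
tcp_rot [-3.13963849 -0.00969498  0.08839054]
ft_force [ 0.33096799  0.32242992 -0.80593496]
grip_width 0.03436598500105604
```

View pics/s_wrist.png

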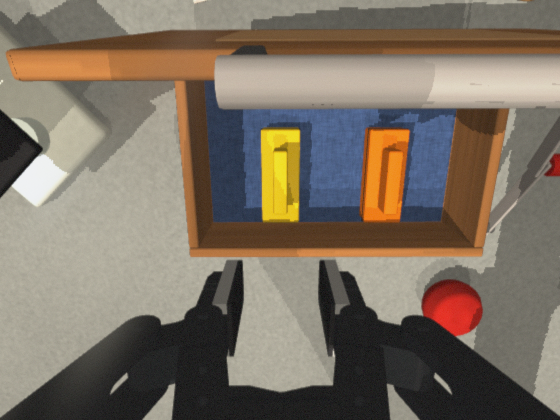

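Both cases stand flat in the chest (yellow ~(280,175), orange ~(385,175)). On to the drawer bar.

Request:
{"op": "move_arm", "data": {
  "rows": "-10 -30 0 0 0 4; -19 -60 0 0 0 9; -29 -90 0 0 0 14; -38 -120 0 0 0 19; -48 -150 0 0 0 24; -58 -180 0 0 0 29; -67 -210 0 0 0 34; -77 -240 0 0 0 39; -86 -270 0 0 0 44; -96 -300 0 0 0 49; -106 -330 0 0 0 54; -115 -360 0 0 0 59"
}}

```text
time: 29.9
tool_pos: [0.4449, -0.1199, 0.4395]
tcp_rot: [-3.138, 0.001, 1.122]
ft_force: [-0.1, 0.7, 0.2]
grip_width: 0.034
```

Request:
{"op": "move_arm", "data": {
  "rows": "-10 -30 -10 0 0 5; -19 -60 -30 0 0 10; -29 -90 -50 0 0 15; -38 -120 -70 0 0 20; -48 -150 -90 0 0 25; -55 -175 -110 0 0 29; -55 -175 -130 0 0 29; -55 -175 -130 0 0 29; -55 -175 -130 0 0 29"
}}

```text
time: 30.8
tool_pos: [0.3908, -0.2935, 0.3101]
tcp_rot: [-3.139, -0.002, 1.625]
ft_force: [-0.3, 0.5, -0.1]
grip_width: 0.0339
```

Run:
```python
from station import readout, read_camera
from h import *
o=readout.get_obs()
for k in ["time","qpos","tool_pos","tcp_rot","ft_force","grip_width"]: print(k,o[k])
for n in ["wrist"]:
    c=read_camera(n); cv2.imwrite(f"pics/t_{n}.png",c["color"][:,:,::-1])
    t=o["tool_pos"]; p=np.array([t[0],t[1],.055]); d=np.array([-.05,.998,0])*.06
    print(n,proj(c,[p+d,p,p-d]))
```

```text
time 30.8
qpos [ 0.29734101  0.5327957   0.44445053  2.00117306 -0.35248947  0.6851158
  1.01893002]
tool_pos [ 0.39079013 -0.29354661  0.31012838]
tcp_rot [-3.13944095e+00 -2.04637173e-03  1.62493827e+00]
ft_force [-0.25005369  0.52167578 -0.127105  ]
grip_width 0.03386513932271623
wrist [[281.58724708 126.42609736]
 [281.11184985 216.50133694]
 [280.70480902 293.624841  ]]
```

View pics/t_wrist.png

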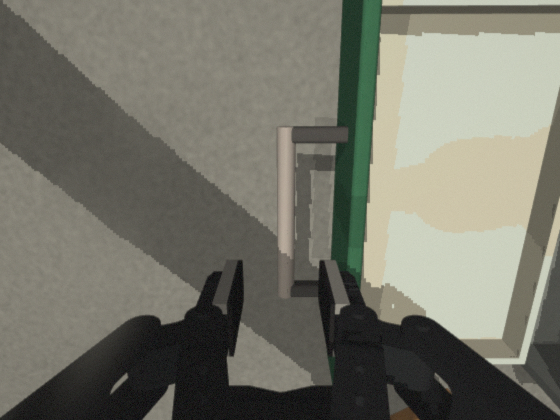

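Request:
{"op": "move_arm", "data": {
  "rows": "3 0 -25 0 0 0; 3 0 -55 0 0 0; 3 0 -80 0 0 0; 3 0 -99 0 0 0; 3 0 -99 0 0 0; 3 0 -99 0 0 0"
}}

```text
time: 31.45
tool_pos: [0.395, -0.2936, 0.2129]
tcp_rot: [3.139, 0.001, 1.627]
ft_force: [-0.5, -0.7, -0.0]
grip_width: 0.0342
```

Request:
{"op": "move_arm", "data": {
  "rows": "0 0 0 0 0 0; 0 0 0 0 0 0; 0 0 0 0 0 0; 0 0 0 0 0 0; 0 0 0 0 0 0",
  "gripper": 1
}}

```text
time: 31.95
tool_pos: [0.3944, -0.294, 0.2126]
tcp_rot: [3.14, 0.0, 1.625]
ft_force: [0.2, 2.4, 6.1]
grip_width: 0.0107
```

Request:
{"op": "move_arm", "data": {
  "rows": "8 0 0 0 0 0; 22 1 0 0 0 0; 36 2 0 0 0 0; 50 2 0 0 0 0; 64 3 0 0 0 0; 78 4 0 0 0 0; 92 5 0 0 0 0; 106 5 0 0 0 0; 120 6 0 0 0 0; 134 7 0 0 0 0; 146 7 0 0 0 0; 154 8 0 0 0 0"
}}

```text
time: 33.15
tool_pos: [0.5486, -0.2855, 0.2127]
tcp_rot: [3.141, -0.001, 1.626]
ft_force: [-1.4, 1.0, 5.6]
grip_width: 0.0105
```

Request:
{"op": "move_arm", "data": {
  "rows": "4 0 0 0 0 0; 7 0 0 0 0 0; 9 0 0 0 0 0; 11 0 0 0 0 0; 11 0 0 0 0 0; 11 0 0 0 0 0"
}}

```text
time: 33.75
tool_pos: [0.5572, -0.2855, 0.2126]
tcp_rot: [-3.137, -0.004, 1.625]
ft_force: [-5.4, 3.8, 10.2]
grip_width: 0.0104
```

Request:
{"op": "move_arm", "data": {
  "rows": "3 0 0 0 0 0; 5 0 0 0 0 0; 7 0 0 0 0 0; 7 0 0 0 0 0; 7 0 0 0 0 0"
}}

```text
time: 34.25
tool_pos: [0.5594, -0.2861, 0.2125]
tcp_rot: [-3.124, -0.009, 1.622]
ft_force: [-16.7, 6.3, 19.6]
grip_width: 0.0101
```

Run:
```python
from station import readout, read_camera
from h import *
o=readout.get_obs()
for k in ["time","tool_pos","tcp_rot","ft_force","moment","grip_width"]: print(k,o[k])
for n in ["wrist","top"]:
    c=read_camera(n); cv2.imwrite(f"pics/u_{n}.png",c["color"][:,:,::-1])
```

```text
time 34.25
tool_pos [ 0.55938809 -0.28612629  0.21254612]
tcp_rot [-3.12409666 -0.00907868  1.62221778]
ft_force [-16.65687805   6.25939512  19.63518628]
moment [1.09181963 3.3859311  0.10558015]
grip_width 0.010120575653778031
```

View pics/u_wrist.png

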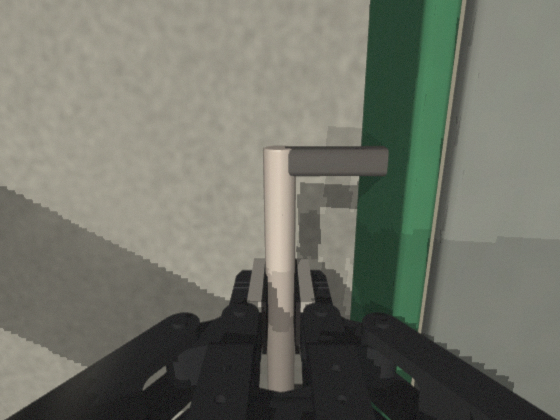

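View pics/u_top.png

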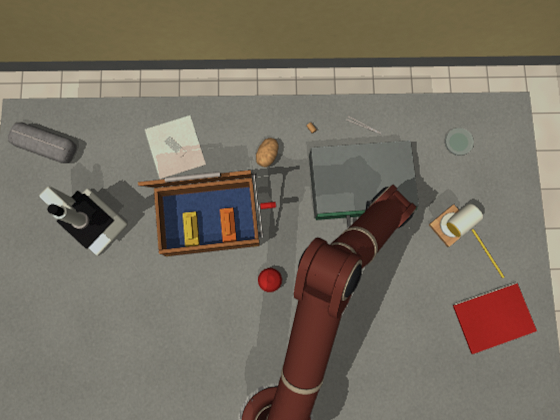

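Request:
{"op": "move_arm", "data": {
  "rows": "0 0 0 0 0 0; 0 0 0 0 0 0; 0 0 0 0 0 0; -4 0 0 0 0 0; -8 0 20 0 0 0; -8 0 60 0 0 0; -8 0 100 0 0 0; -8 0 140 0 0 0; -8 0 180 0 0 0; -8 0 200 0 0 0; -8 0 200 0 0 0",
  "gripper": 0.2
}}

```text
time: 35.45
tool_pos: [0.558, -0.287, 0.4155]
tcp_rot: [3.135, 0.004, 1.624]
ft_force: [0.3, -0.6, -0.9]
grip_width: 0.0339
```

Run:
```python
from station import readout, read_camera
from h import *
o=readout.get_obs()
for k in ["time","tool_pos","tcp_rot","ft_force","moment","grip_width"]: print(k,o[k])
for n in ["wrist"]:
    c=read_camera(n); cv2.imwrite(f"pics/v_{n}.png",c["color"][:,:,::-1])
```

```text
time 35.45
tool_pos [ 0.55801312 -0.28699912  0.41554643]
tcp_rot [3.13548392 0.00404234 1.62420414]
ft_force [ 0.33316149 -0.63810369 -0.86831842]
moment [-0.00647716  0.01478302  0.01353725]
grip_width 0.033914561299273276
```

View pics/v_wrist.png

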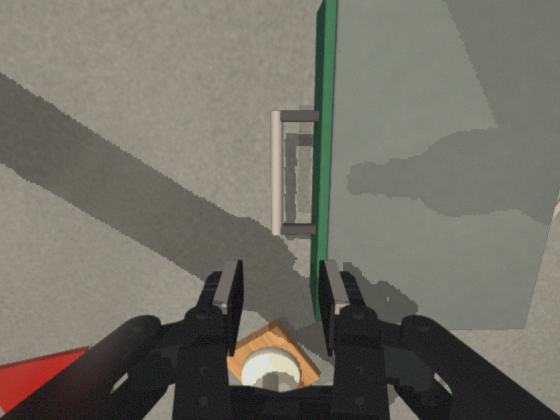

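Request:
{"op": "move_arm", "data": {
  "rows": "6 26 0 0 0 0; 14 63 0 0 0 0; 22 100 0 0 0 0; 30 137 0 0 0 0; 38 174 0 0 0 0; 46 210 0 4 0 0; 53 240 0 9 1 0; 56 252 -10 12 1 0; 56 252 -15 12 1 0; 56 252 -15 12 1 0; 56 252 -15 12 1 0",
  "gripper": 1
}}

```text
time: 36.6
tool_pos: [0.6135, -0.0357, 0.3962]
tcp_rot: [-3.133, -0.208, 1.621]
ft_force: [-0.2, 0.7, 0.1]
grip_width: -0.0004
```

```bash
cat > tip.py <<'E'
from h import *
def tip(o,d=.173):
    Rm=R.from_euler("xyz",o["tcp_rot"]).as_matrix(); return np.array(o["tool_pos"])+Rm@[0,0,d]
C=np.array([.592,.1855]);a=.089
def w(x,y,z): return [C[0]+x*np.cos(a)-y*np.sin(a),C[1]+x*np.sin(a)+y*np.cos(a),z]
E
python3 - <<'E'
from station import readout, read_camera
from tip import *
o=readout.get_obs()
for k in ["time","qpos","tool_pos","tcp_rot","ft_force","moment","grip_width"]: print(k,o[k])
print("tip",tip(o), "want",w(.002,-.186,.149))
for n in ["wrist","top","scene"]:
    c=read_camera(n); im=c["color"][:,:,::-1].copy()
    u=proj(c,[w(.002,-.1575,.14),w(.002,-.2015,.14)]); print(n,u)
    for q in u: cv2.circle(im,tuple(int(round(v)) for v in q),2,(255,0,255),-1)
    cv2.imwrite(f"pics/x_{n}.png",im)
    if n=="wrist": np.savez("cam_x.npz",**{k:c[k] for k in ["camera_matrix","rvec","tvec"]})
E
```

```text
time 36.6
qpos [-0.18388676  0.6049297   0.42557461  1.54373116 -0.48441822  1.14325778
  0.45871894]
tool_pos [ 0.61347309 -0.03573134  0.39617083]
tcp_rot [-3.13332062 -0.20810889  1.6210588 ]
ft_force [-0.16346212  0.73901546  0.14030393]
moment [-0.19750857 -0.01609888 -0.02058099]
grip_width -0.0004408836650529247
tip [ 6.10248108e-01 -1.06076894e-04  2.26909379e-01] want [np.float64(0.6105242388417997), np.float64(0.00041393197938435766), 0.149]
wrist [[280.28808426 197.63264144]
 [282.57049954 259.505522  ]]
top [[260.9332471  205.56673606]
 [276.50022734 203.91796318]]
scene [[291.01504094 205.29850845]
 [278.80863983 201.0969296 ]]
```

View pics/x_wrist.png

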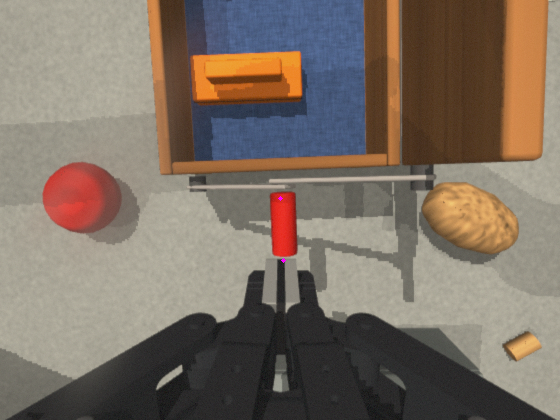

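View pics/x_top.png

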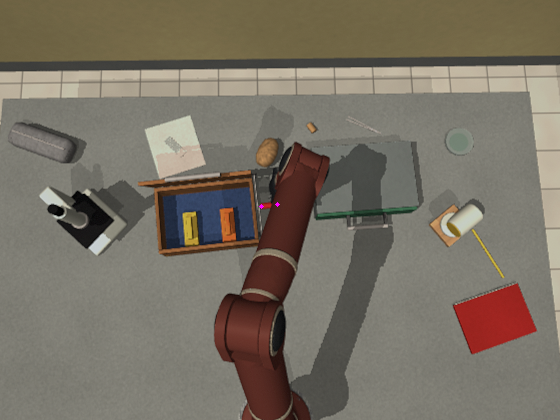

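View pics/x_scene.png

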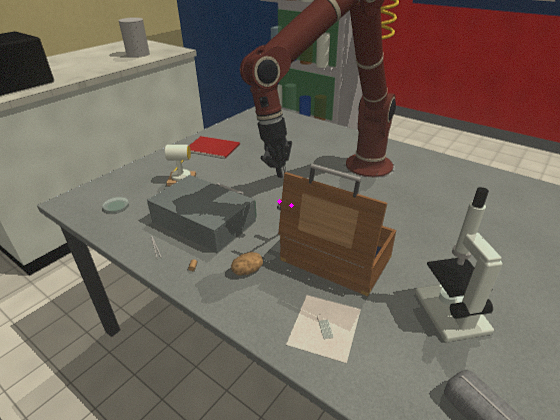

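Request:
{"op": "move_arm", "data": {
  "rows": "3 4 -20 0 0 0; 3 4 -45 0 0 0; 3 4 -65 0 0 0; 3 4 -72 0 0 0; 3 4 -72 0 0 0"
}}

```text
time: 37.25
tool_pos: [0.6167, -0.0305, 0.3243]
tcp_rot: [-3.134, -0.21, 1.623]
ft_force: [0.3, 0.3, -0.2]
grip_width: -0.0003
```

Request:
{"op": "move_arm", "data": {
  "rows": "0 0 -3 0 0 0; 1 0 -6 0 0 0; 3 0 -9 0 0 0; 5 0 -13 0 0 0; 7 1 -17 0 0 0; 10 1 -21 0 0 0; 12 1 -26 0 0 0"
}}

```text
time: 37.95
tool_pos: [0.6306, -0.0293, 0.3002]
tcp_rot: [-3.142, -0.209, 1.625]
ft_force: [2.7, -1.2, 6.1]
grip_width: 0.0
```

Run:
```python
from station import readout, read_camera
from tip import *
o=readout.get_obs()
for k in ["time","tool_pos","tcp_rot","ft_force","moment"]: print(k,o[k])
print("tip",tip(o))
for n in ["wrist"]:
    c=read_camera(n); im=c["color"][:,:,::-1].copy()
    cv2.imwrite(f"pics/y_{n}.png",im)
```

```text
time 37.95
tool_pos [ 0.63055622 -0.02927004  0.30016676]
tcp_rot [-3.14154027 -0.20930142  1.62464811]
ft_force [ 2.73295423 -1.22951962  6.05813359]
moment [ 0.00298518 -0.64452861 -0.09195087]
tip [0.62861239 0.00662272 0.13094226]
```

View pics/y_wrist.png

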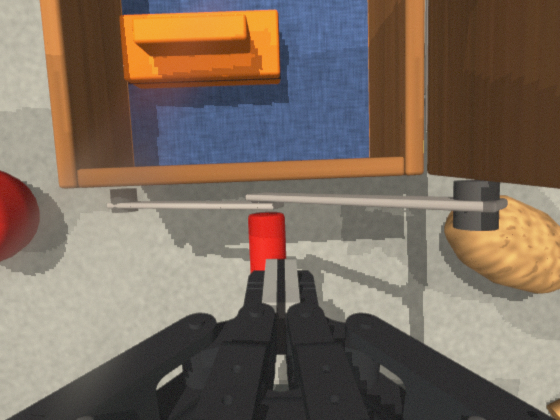

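Request:
{"op": "move_arm", "data": {
  "rows": "-1 0 -4 0 0 0; -1 0 -8 0 0 0; -1 0 -12 0 0 0; 0 0 -16 0 0 0; 1 0 -20 0 0 0; 2 0 -24 0 0 0; 2 0 -28 0 0 0; 2 0 -32 0 0 0; 2 0 -35 0 0 0; 2 0 -35 0 0 0"
}}

```text
time: 39.0
tool_pos: [0.6303, -0.0292, 0.2629]
tcp_rot: [-3.132, -0.21, 1.624]
ft_force: [1.1, 0.7, 1.7]
grip_width: -0.0003
```

Run:
```python
from station import readout, read_camera
from tip import *
o=readout.get_obs()
for k in ["time","tool_pos","tcp_rot","ft_force","moment"]: print(k,o[k])
print("tip",tip(o))
for n in ["wrist","scene"]:
    c=read_camera(n); im=c["color"][:,:,::-1].copy()
    cv2.imwrite(f"pics/z_{n}.png",im)
```

```text
time 39.0
tool_pos [ 0.63027168 -0.02915352  0.26292673]
tcp_rot [-3.13237801 -0.21027901  1.62354914]
ft_force [1.05598853 0.71943359 1.71655742]
moment [-0.10191394 -0.35921064 -0.06235905]
tip [0.62677581 0.00682143 0.09374463]
```

View pics/z_wrist.png

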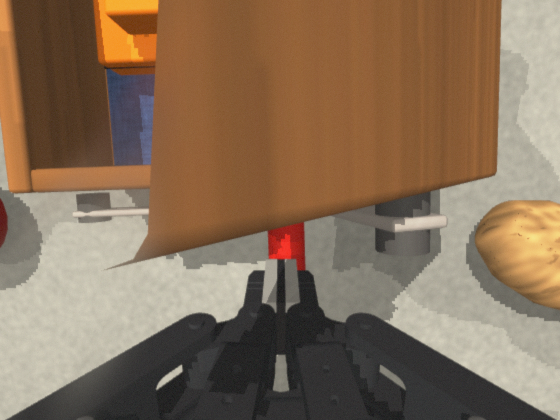

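View pics/z_scene.png

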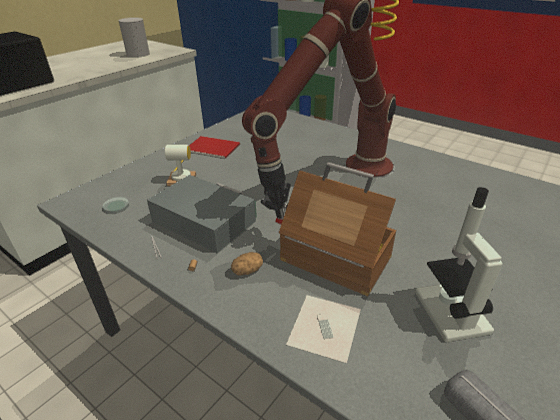

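Request:
{"op": "move_arm", "data": {
  "rows": "0 -10 10 0 0 0; 0 -25 30 0 0 0; 0 -45 60 -2 0 0; 0 -60 100 -6 0 0; 0 -60 145 -10 -1 0; 0 -60 190 -12 -1 1; 0 -60 235 -12 -1 2; 0 -60 265 -12 -1 2; 0 -60 265 -12 -1 2",
  "gripper": 0.2
}}

```text
time: 40.0
tool_pos: [0.63, -0.0912, 0.5347]
tcp_rot: [3.137, 0.004, 1.657]
ft_force: [0.2, -1.3, 0.3]
grip_width: 0.034
```

Request:
{"op": "move_arm", "data": {
  "rows": "-8 30 0 0 0 0; -16 65 0 0 0 0; -24 100 0 0 0 0; -32 135 0 0 0 0; -40 170 0 0 0 0; -48 205 0 0 0 0; -52 230 0 0 0 0; -52 230 0 0 0 0; -52 230 0 0 0 0"
}}

```text
time: 40.9
tool_pos: [0.5785, 0.1402, 0.5278]
tcp_rot: [-3.135, 0.002, 1.659]
ft_force: [-0.2, -1.1, -0.4]
grip_width: 0.0341
```

Run:
```python
from station import readout, read_camera
from tip import *
o=readout.get_obs()
for k in ["time","qpos","tool_pos","tcp_rot","ft_force","moment"]: print(k,o[k])
def bar(th):
    x=-.228*np.cos(th)+.006*np.sin(th); z=.228*np.sin(th)+.006*np.cos(th)
    return [w(.095+x,s,.105+z) for s in (.067,-.067)]
for n in ["wrist","scene"]:
    c=read_camera(n); im=c["color"][:,:,::-1].copy()
    for th in (.9,1.0,1.1,1.2):
        u=proj(c,bar(th)); print(n,th,u.round(1).tolist(),bar(th)[0])
    cv2.imwrite(f"pics/aa_{n}.png",im)
```

```text
time 40.9
qpos [-0.60068866  0.48009956  0.54881708  1.3916723  -0.24794697  1.34571778
  0.04254796]
tool_pos [0.57852139 0.1402423  0.52781801]
tcp_rot [-3.13480667e+00  1.87429529e-03  1.65896292e+00]
ft_force [-0.19652906 -1.05832099 -0.42941043]
moment [-0.01779541 -0.07109061  0.04983552]
wrist 0.9 [[237.9, 31.0], [245.7, 255.4]] [np.float64(0.5441840962622507), np.float64(0.24849934471590024), np.float64(0.2873281952046902)]
wrist 1.0 [[272.0, 26.8], [273.7, 264.5]] [np.float64(0.5629963550946713), np.float64(0.2501780704899719), np.float64(0.30009719837140925)]
wrist 1.1 [[313.4, 22.7], [306.9, 273.0]] [np.float64(0.5829843587969233), np.float64(0.25196171472355994), np.float64(0.31091685482256076)]
wrist 1.2 [[361.4, 19.0], [344.7, 280.6]] [np.float64(0.6039483938431697), np.float64(0.25383245583307656), np.float64(0.3196790581273876)]
scene 0.9 [[372.2, 176.5], [327.0, 163.9]] [np.float64(0.5441840962622507), np.float64(0.24849934471590024), np.float64(0.2873281952046902)]
scene 1.0 [[370.1, 175.4], [324.1, 162.6]] [np.float64(0.5629963550946713), np.float64(0.2501780704899719), np.float64(0.30009719837140925)]
scene 1.1 [[367.6, 175.1], [320.9, 162.1]] [np.float64(0.5829843587969233), np.float64(0.25196171472355994), np.float64(0.31091685482256076)]
scene 1.2 [[364.8, 175.7], [317.4, 162.4]] [np.float64(0.6039483938431697), np.float64(0.25383245583307656), np.float64(0.3196790581273876)]
```

View pics/aa_wrist.png

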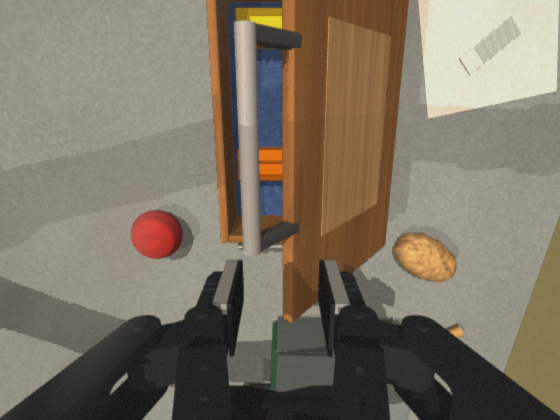

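View pics/aa_scene.png

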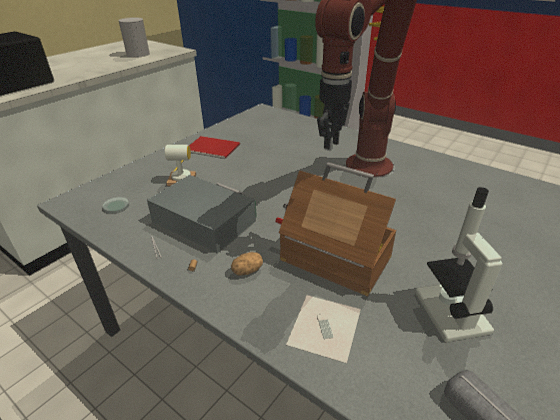

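Request:
{"op": "move_arm", "data": {
  "rows": "-14 24 0 0 0 0; -24 42 -5 0 0 0; -24 42 -30 0 0 0; -24 42 -55 0 0 0; -24 42 -75 0 0 0; -24 42 -83 0 0 0; -24 42 -83 0 0 0; -24 42 -83 0 0 0"
}}

```text
time: 41.8
tool_pos: [0.5554, 0.1819, 0.4469]
tcp_rot: [-3.14, 0.0, 1.658]
ft_force: [0.3, -0.6, 0.3]
grip_width: 0.0341
```

Run:
```python
from station import readout, read_camera
from tip import *
o=readout.get_obs()
for k in ["time","qpos","tool_pos","tcp_rot","ft_force","moment"]: print(k,o[k])
for n in ["wrist","scene"]:
    c=read_camera(n); im=c["color"][:,:,::-1].copy()
    if n=="scene": im=cv2.resize(im[120:260,250:410],None,fx=5,fy=4.2)
    cv2.imwrite(f"pics/ab_{n}.png",im)
```

```text
time 41.8
qpos [-0.67828123  0.5133749   0.52458175  1.56938082 -0.27488763  1.13512261
 -0.00552043]
tool_pos [0.55542667 0.18192558 0.44686925]
tcp_rot [-3.13957835e+00  1.42709020e-04  1.65768487e+00]
ft_force [ 0.28298389 -0.58147535  0.34547458]
moment [ 0.03358295 -0.03805406 -0.04924039]
```

View pics/ab_wrist.png

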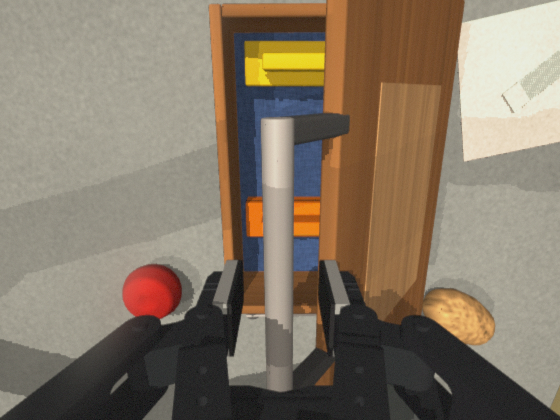

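View pics/ab_scene.png

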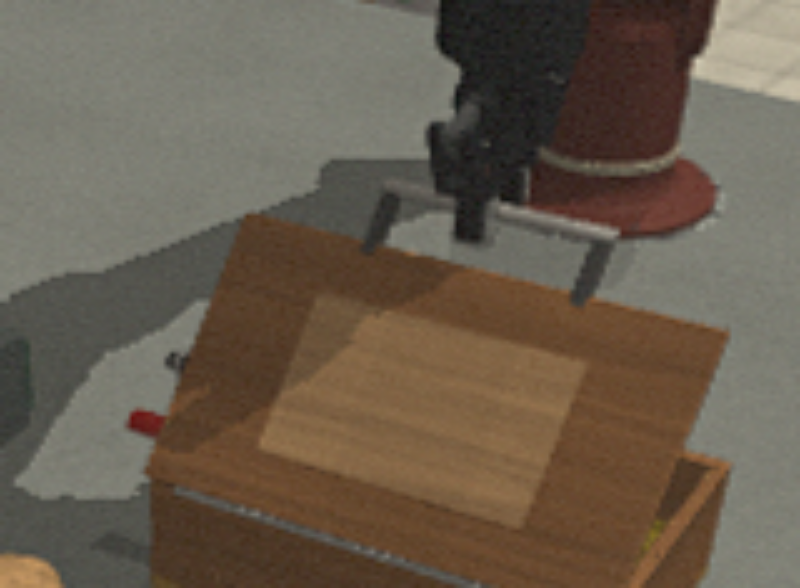

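Request:
{"op": "move_arm", "data": {
  "rows": "0 0 0 0 0 0; 0 0 0 0 0 0; 0 0 0 0 0 0; 0 0 0 0 0 0; 0 0 0 0 0 0",
  "gripper": 1,
  "force": 40
}}

```text
time: 42.4
tool_pos: [0.5548, 0.1827, 0.4467]
tcp_rot: [-3.138, -0.0, 1.659]
ft_force: [-2.9, -0.8, 5.6]
grip_width: 0.0103
```

Run:
```python
from station import readout
import numpy as np
o=readout.get_obs()
for k in ["time","tool_pos","tcp_rot","ft_force","moment","grip_width"]: print(k,o[k])
f=lambda t:np.array([-.228*np.cos(t)+.006*np.sin(t),.228*np.sin(t)+.006*np.cos(t)])
H=[.592+.095*.996,.1855+.095*.089,.105]
t=np.array(o["tool_pos"])
r=(t-H)[[0,2]]-[0,.155]; print("rel",r, "th", np.arctan2(r[1],-r[0]/.996)-.026, np.hypot(*r))
T0=.92
for th in np.linspace(T0,0,25)[1:]:
    d=(f(th)-f(T0))*1000; print(round(th,3),round(d[0]*.996),round(d[0]*.089),round(d[1]))
```

```text
time 42.4
tool_pos [0.55476461 0.18268364 0.44665936]
tcp_rot [-3.13816120e+00 -2.92163315e-04  1.65926660e+00]
ft_force [-2.92903702 -0.8338173   5.59343269]
moment [-0.07403462  0.49415728  0.03864822]
grip_width 0.010325712938021236
rel [-0.13185539  0.18665936] th 0.9279007418389686 0.22853349775774637
0.882 -7 -1 -5
0.843 -14 -1 -11
0.805 -20 -2 -17
0.767 -27 -2 -23
0.728 -33 -3 -29
0.69 -39 -3 -35
0.652 -44 -4 -42
0.613 -49 -4 -49
0.575 -55 -5 -56
0.537 -59 -5 -63
0.498 -64 -6 -71
0.46 -68 -6 -78
0.422 -72 -6 -86
0.383 -76 -7 -94
0.345 -79 -7 -102
0.307 -82 -7 -110
0.268 -85 -8 -119
0.23 -87 -8 -127
0.192 -89 -8 -136
0.153 -91 -8 -144
0.115 -92 -8 -153
0.077 -93 -8 -162
0.038 -94 -8 -170
0.0 -94 -8 -179
```

Request:
{"op": "move_arm", "data": {
  "rows": "-7 -1 -5 0 0 0; -14 -1 -11 0 0 0; -20 -2 -17 0 0 0; -27 -2 -23 0 0 0; -33 -3 -29 0 0 0; -39 -3 -35 0 0 0; -44 -4 -42 0 0 0; -49 -4 -49 0 0 0; -55 -5 -56 0 0 0; -59 -5 -63 0 0 0; -64 -6 -71 0 0 0; -68 -6 -78 0 0 0"
}}

```text
time: 43.6
tool_pos: [0.4868, 0.1766, 0.3673]
tcp_rot: [-3.139, 0.0, 1.659]
ft_force: [5.3, -1.9, -0.7]
grip_width: 0.0108
```

Request:
{"op": "move_arm", "data": {
  "rows": "-4 0 -8 0 0 0; -8 -1 -16 0 0 0; -11 -1 -24 0 0 0; -14 -1 -32 0 0 0; -17 -2 -41 0 0 0; -19 -2 -49 0 0 0; -21 -2 -58 0 0 0; -23 -2 -66 0 0 0; -24 -2 -75 0 0 0; -25 -2 -84 0 0 0; -26 -2 -92 0 0 0; -26 -2 -101 0 0 0"
}}

```text
time: 44.8
tool_pos: [0.4612, 0.1743, 0.268]
tcp_rot: [-3.138, -0.001, 1.659]
ft_force: [-8.0, -4.6, 61.0]
grip_width: 0.0103
```

Request:
{"op": "move_arm", "data": {
  "rows": "0 0 -2 0 0 0; 0 0 -4 0 0 0; 0 0 -5 0 0 0; 0 0 -5 0 0 0"
}}

```text
time: 45.2
tool_pos: [0.4611, 0.1737, 0.2678]
tcp_rot: [-3.139, -0.005, 1.658]
ft_force: [-8.5, -7.0, 50.8]
grip_width: 0.0102
```

Run:
```python
from station import readout, read_camera
from tip import *
o=readout.get_obs()
for k in ["time","qpos","tool_pos","tcp_rot","ft_force","moment","grip_width"]: print(k,o[k])
for n in ["scene"]:
    c=read_camera(n); im=c["color"][:,:,::-1].copy()
    cv2.imwrite(f"pics/ac_{n}.png",im)
```

```text
time 45.2
qpos [-0.66883641  0.6039556   0.39773047  2.02812994 -0.41819194  0.58900832
  0.10528297]
tool_pos [0.46109699 0.17370739 0.26783634]
tcp_rot [-3.13901603 -0.00531917  1.6577523 ]
ft_force [-8.50432872 -7.02890558 50.84058122]
moment [-1.18829424  1.87252985  0.08919697]
grip_width 0.010154519570154601
```

View pics/ac_scene.png

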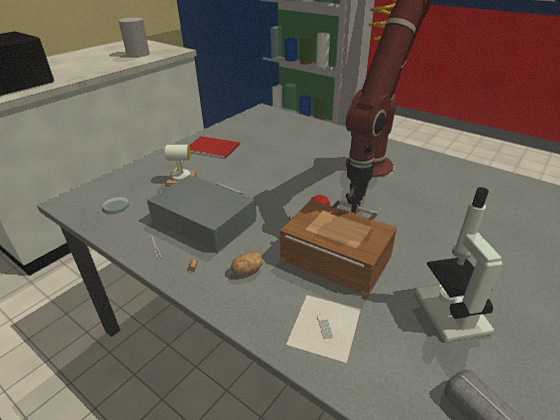

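Request:
{"op": "move_arm", "data": {
  "rows": "0 0 3 0 0 0; 0 0 4 0 0 0; 0 0 4 0 0 0; 0 0 4 0 0 0; 0 0 4 0 0 0",
  "gripper": 0
}}

```text
time: 45.75
tool_pos: [0.4604, 0.1751, 0.265]
tcp_rot: [-3.135, 0.0, 1.66]
ft_force: [0.3, -0.2, -0.0]
grip_width: 0.0429
```

Request:
{"op": "move_arm", "data": {
  "rows": "0 0 10 0 0 0; 0 0 40 0 0 0; 0 0 80 0 0 0; 0 0 120 0 0 0; 0 0 160 0 0 0; -10 -30 180 0 0 0; -20 -70 190 0 0 0; -20 -110 190 0 0 0; -20 -150 190 0 0 0; -20 -190 190 0 0 0; -20 -190 190 0 0 0; -20 -190 190 0 0 0"
}}

```text
time: 46.95
tool_pos: [0.4405, -0.0161, 0.4563]
tcp_rot: [-3.138, -0.001, 1.656]
ft_force: [-0.2, 1.0, 0.0]
grip_width: 0.0426
```

Run:
```python
from station import readout, read_camera
from tip import *
o=readout.get_obs()
for k in ["time","tool_pos","ft_force","grip_width"]: print(k,o[k])
for n in ["scene","top"]:
    c=read_camera(n); im=c["color"][:,:,::-1].copy()
    cv2.imwrite(f"pics/ad_{n}.png",im)
a=cv2.imread("pics/a_scene.png").astype(int);b=cv2.imread("pics/ad_scene.png").astype(int)
d=np.abs(a-b).max(2); cv2.imwrite("pics/ad_diff.png",np.clip(d*3,0,255).astype(np.uint8))
```

```text
time 46.95
tool_pos [ 0.44054292 -0.01612541  0.45633139]
ft_force [-0.24450598  0.99024754  0.00320967]
grip_width 0.04257691608299861
```

View pics/ad_scene.png

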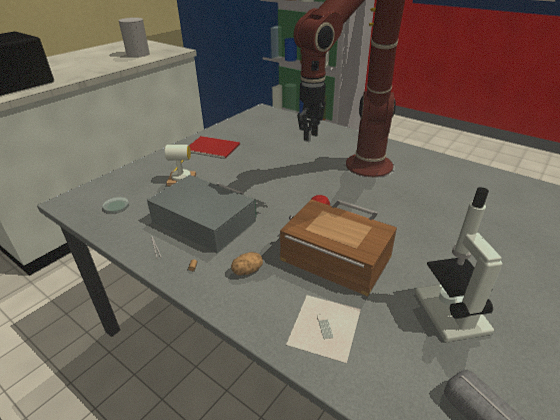

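View pics/ad_top.png

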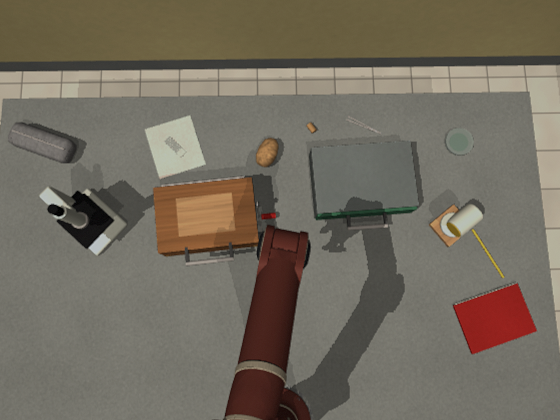

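View pics/ad_diff.png

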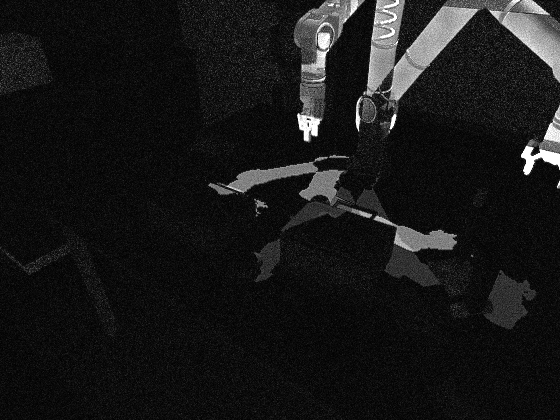

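Run:
```python
from station import env, readout
print(env.close_job()); print(readout.get_obs()["time"])
```

```text
the job is handed in; nothing more can be done
None
the job is handed in; nothing more can be done
```

The job is done and handed in, finishing at about 47 s of the 210 s allowed; no verdict was reported.

**What I did**
- I raised the lid by its bar until the stay locked. A pull-back test met about 15 N of resistance, and the knob sat where the locked position predicts.
- I pulled the drawer to its stop. It held only two cases, orange and yellow, and I set both upright and side by side on the chest floor. The grip never slipped and neither case was knocked.
- I pushed the drawer in until the force rose to about 17 N and its front was flush with the unit.
- I broke the stay at the red knob, which let the lid drop to about 0.92 rad, then took the bar and lowered the lid until it was shut.

**Last checks**
- **Lid:** when shut, the bar was back at its starting height, with the tool at z = 0.268 m as before. I pressed it shut through the fingers with up to 61 N at the wrist, below the 120 N limit.
- **Drawer:** it now sits a few mm further in than at the start, when a small gap was visible.
- **Other objects:** comparing the first and last scene pictures shows only the arm, shadows and handle changes. The microscope, lamp, tomato and potato show no sign of having moved.
- **Camera disagreement:** the top and wrist cameras differed by about 3 to 4 mm. I relied on the wrist camera, and the grasps confirmed it.
- **Cases:** I last saw them standing, through the open lid, just before lowering it. I could not see inside once it was shut.

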